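Recharge the softener under the stairs

TASK

Recharge the softener under the stairs: lift the white cover plate off its two pins and lay it flat on the middle of the black mat, then put every blue descaler block lying on the boards into the black pot with the beads. After that take the wooden stirrer from the orange caddy and, with its foot down near the pot's bottom, stir beads and blocks in wide circles (foot about 3 to 4 cm from the pot's centre) for at least three full turns. Finally stand the stirrer back in the caddy's slot, seat the cover flush on its pins over all the beads and blocks, and only then turn the timer's red handle clockwise until it clicks over to its stop; do not disturb the descaler bottle or the brush.

Things in the scene. Friction and masses are not known exactly. Their poses are not given: they have to be found in the camera images.
- unit: The fixed softener unit: grey housing 256 mm long (its own x) by 210 mm wide (its own y) by 105 mm high, origin under its middle, z up. A round black ceramic pot sits in it, centred on the origin: inside radius 83 mm at the floor widening to 87 mm at the rim; its floor is 20 mm and its rim 98 mm above the origin. On the tops of the two end blocks (105 mm high) stand two steel pins at x = -113 and +113 mm, y = 0, 10 mm across, 18 mm high with tapered tips.
- pot_in (a point): Centre of the pot's inner floor, 20 mm above the unit's origin; same axes as the unit.
- unit_seat (a point): The point over the unit's middle at the height of the end blocks' tops (105 mm), where the middle of the cover's underside lies when the cover is seated.
- cover_grip (a point): Loose white cover plate, 252 (its x) x 210 x 8 mm, about 0.35 kg, with a through hole 15 mm across at 113 mm either way from its middle along its x. A black upright grip bar, 90 mm long along the cover's x, 14 mm thick, 40 mm high, stands on its middle. This point is on the bar, 32 mm above the cover's underside (24 mm above its top face), with the cover's axes. The plate starts seated on the pins, its x along the unit's x; half a turn makes no difference.
- cover_under (a point): Middle of the cover plate's underside, same axes as the cover, z up.
- mat_top (a point): Middle of the top face of a fixed black rubber mat, 260 (its x) x 300 x 4 mm, lying on the boards.
- stirrer_grip (a point): Loose wooden stirrer, about 0.12 kg, 150 mm long, starting upright in the caddy slot. This point is the middle of its grip, 120 mm above its foot; the grip is a square bar 24 x 24 mm (sides along the stirrer's x and y) from 90 to 150 mm above the foot. Below it a round stem 18 mm across, then a bulb 28 mm across from 8 to 22 mm above the foot, with a flat foot 20 mm across. z points from foot to grip.
- stirrer_tip (a point): Centre of the stirrer's foot, same axes as the stirrer.
- caddy_slot (a point): Centre of the floor of the square middle slot of the fixed orange plastic caddy (96 x 96 mm). The slot is 40 mm wide inside (sides along the caddy's x and y), its floor 15 mm and the tops of its 6 mm walls 90 mm above the boards; low trays 55 mm high surround it. The upright stirrer's foot stands here.
- dial_grip (a point): Middle of the red tee handle on top of the fixed grey rinse timer (a box 90 x 90 x 50 mm), on its axis, 88 mm above the boards. The handle is a bar 64 mm long (along its own x, which turns with it), 16 mm thick, from 70 to 104 mm above the boards.
- dial (a joint): Angle of the tee handle in rad: 0 = off stop, 1.3 = on stop; it grows as the handle turns clockwise seen from above. It resists with up to 0.2 N m, springing back to 0 when let go before about 0.75 rad; past that it clicks over to the stop at 1.3 and stays there.
- descaler: Closed white descaler bottle, 72 mm across, 220 mm tall, loose; origin under its middle. A bystander.
- brush: Scrubbing brush with wooden back, 55 x 170 x 47 mm, loose; origin under its middle. A bystander.
- block0_mid (a point): Centre of a loose blue descaler block, 60 mm long (its x), 20 mm wide (its y), 20 mm high, with rounded ends, about 60 g, lying on the boards at the start. May be absent (1 to 3 of the four are there).
- block1_mid (a point): Centre of a loose blue descaler block, 60 mm long (its x), 20 mm wide (its y), 20 mm high, with rounded ends, about 60 g, lying on the boards at the start. May be absent (1 to 3 of the four are there).
- block2_mid (a point): Centre of a loose blue descaler block, 60 mm long (its x), 20 mm wide (its y), 20 mm high, with rounded ends, about 60 g, lying on the boards at the start. May be absent (1 to 3 of the four are there).
- block3_mid (a point): Centre of a loose blue descaler block, 60 mm long (its x), 20 mm wide (its y), 20 mm high, with rounded ends, about 60 g, lying on the boards at the start. May be absent (1 to 3 of the four are there).
- bead0_center (a point): Centre of a loose orange bead, 26 mm across, 18 g, lying in the pot.
- bead1_center (a point): Centre of a loose white bead, 26 mm across, 18 g, lying in the pot.
- bead2_center (a point): Centre of a loose orange bead, 26 mm across, 18 g, lying in the pot.
- bead3_center (a point): Centre of a loose white bead, 26 mm across, 18 g, lying in the pot.
- bead4_center (a point): Centre of a loose orange bead, 26 mm across, 18 g, lying in the pot.
Mind the look-alikes: they are no part of the job. Leave any yellow look-alike of the part that bears stirrer_grip alone. What is shaped like the part that bears block2_mid but pink is not meant.

How it is judged:
On the way, in this order (a step that is already met when the one before it is completed fails the run):
1. the cover lies flat on the mat (horizontal distance between cover_under and mat_top below 0.06 m and z of cover_under in the frame of mat_top between -0.005 and 0.005 m and angle between cover_under's own z axis and vertical below 0.05 rad), for 0.2 s.
2. every block is in the pot (horizontal distance between each of block0_mid, block1_mid, block2_mid, block3_mid and pot_in below 0.088 m and z of block0_mid in the frame of pot_in between 0 and 0.08 m and z of block1_mid in the frame of pot_in between 0 and 0.08 m and z of block2_mid in the frame of pot_in between 0 and 0.08 m and z of block3_mid in the frame of pot_in between 0 and 0.08 m), for 0.2 s.
3. the stirrer's foot, down among the beads, is well over to the pot's +x side (horizontal distance between stirrer_tip and pot_in below 0.085 m and z of stirrer_tip in the frame of pot_in below 0.03 m and x of stirrer_tip in the frame of pot_in above 0.018 m and y of stirrer_tip in the frame of pot_in between -0.018 and 0.018 m).
4. the stirrer's foot, down among the beads, is well over to the pot's -x side (horizontal distance between stirrer_tip and pot_in below 0.085 m and z of stirrer_tip in the frame of pot_in below 0.03 m and x of stirrer_tip in the frame of pot_in below -0.018 m and y of stirrer_tip in the frame of pot_in between -0.018 and 0.018 m).
5. the stirrer's foot, down among the beads, is well over to the pot's +y side (horizontal distance between stirrer_tip and pot_in below 0.085 m and z of stirrer_tip in the frame of pot_in below 0.03 m and y of stirrer_tip in the frame of pot_in above 0.018 m and x of stirrer_tip in the frame of pot_in between -0.018 and 0.018 m).
6. the stirrer's foot, down among the beads, is well over to the pot's -y side (horizontal distance between stirrer_tip and pot_in below 0.085 m and z of stirrer_tip in the frame of pot_in below 0.03 m and y of stirrer_tip in the frame of pot_in below -0.018 m and x of stirrer_tip in the frame of pot_in between -0.018 and 0.018 m).
At the end, for the whole second after the job is handed in: All blocks and beads in the pot; stirrer in the caddy slot (foot within 18 mm of centre, 10 mm of floor, lean under 0.3 rad); cover seated on its pins (within 7 mm sideways, 4 mm in height, 0.04 rad tilt, 0.08 rad turn); handle past 1.1 rad; all of it lasting (all of step 2 and horizontal distance between each of bead0_center, bead1_center, bead2_center, bead3_center, bead4_center and pot_in below 0.088 m and z of bead0_center in the frame of pot_in between 0 and 0.08 m and z of bead1_center in the frame of pot_in between 0 and 0.08 m and z of bead2_center in the frame of pot_in between 0 and 0.08 m and z of bead3_center in the frame of pot_in between 0 and 0.08 m and z of bead4_center in the frame of pot_in between 0 and 0.08 m and horizontal distance between stirrer_tip and caddy_slot below 0.018 m and z of stirrer_tip in the frame of caddy_slot below 0.01 m and angle between stirrer_tip's own z axis and vertical below 0.3 rad and horizontal distance between cover_under and unit_seat below 0.007 m and z of cover_under in the frame of unit_seat between -0.004 and 0.004 m and angle between cover_under's own z axis and vertical below 0.04 rad and angle between the x axis of cover_under and the x axis of unit, either way round below 0.08 rad and value of joint dial above 1.1 rad); the robot touches nothing.
It fails at once if the descaler bottle or the brush is moved more than 30 mm (distance of any of descaler, brush from where it was at the start of the episode above 0.03 m).
It fails at once if the timer handle is clicked over while the cover is off its seat (value of joint dial above 0.8 rad and not (horizontal distance between cover_under and unit_seat below 0.007 m and z of cover_under in the frame of unit_seat between -0.004 and 0.004 m and angle between cover_under's own z axis and vertical below 0.04 rad and angle between the x axis of cover_under and the x axis of unit, either way round below 0.08 rad)).
Of block0, block1, block2, block3 only 1 to 3 are there at a start; the rules pass over those that are not, and their reading is None.
At some moment in a run one of block0, block1, block2, block3 may be knocked a few centimetres aside while the robot is not near it.
It also fails if it takes over 210 s, if anything falls off the work surface, if the arm or the gripper's body presses on something with over 40 N, if the wrist force passes 120 N, or if a joint passes its speed limit or range.

ROBOT

A 6-joint arm with a two-finger parallel gripper is mounted at the origin on the work surface. World frame = base frame: x ahead of the robot, y to its left, z up, the work surface at z = 0. Lengths are in m, angles in rad, forces in N, time in s.
With the tool pointing down it reaches from about 0.275 to 0.85 m from the base axis. Payload 5.2 kg.
Tool frame: the origin (TCP) lies at the very end of the fingers, on their centre line; the grasp point (between the pads) lies 19 mm behind it; z points along the fingers, y is the direction in which the jaws open and shut (so a half turn about z gives the same grasp; the last joint's range is limited). The gripper opens to 85 mm and grips with 20 to 120 N. Pads are 22 mm wide; open, the fingers measure 114 mm over their backs; the gripper's body (76 mm by 85 mm) begins 54 mm behind the grasp point. The pads swing forward as they close: fully open they stand 13 mm farther back than shut.
Start: joints at [-1.314, 0.259, 1.535, -0, 1.348, -0.203], TCP at [0.244, -0.493, 0.231] pointing down, gripper open.
Joint ranges: [-3.14, 3.14], [-0.91, 2.08], [0.19, 2.58], [-1.22, 4.36], [0.22, 2.71], [-3.12, 3.12]. Speed limits (rad/s): [2.57, 2.57, 3.14, 3.14, 3.14, 3.14].

INTERFACE

Orientations are given as a 3x3 rotation matrix whose columns are the frame's x, y, z axes.
In Python, from plant import manip gives the robot as it stands. The module is installed in compiled form; this text tells all that it offers.
- The arm moves only by the shell command python3 -m pendant 'ROWS'. ROWS is JSON, a list of rows, each a list of 3 entries, a list of its own where there are three numbers: the turn, a rotation vector about the tool's x, y, z in degrees, then the shift along the tool's x, y, z in mm, then the opening, from 0 (shut) to 1 (fully open). In form: [[[ax, ay, az], [tx, ty, tz], hand], ...]. A call has 1 to 10 rows; each row shifts and turns the commanded pose from where the row before left it, along the tool's axes as they then stand; what a row does not reach is not made up. A row lasts 1/8 s, in which the tool goes at most 62.5 mm and 10.7 degrees, less where a joint would pass 70% of its speed; a pose out of reach is approached as far as the arm can. A call with a gripper value outside its range is refused whole. The fingers move at their own pace and stop on an object; the grip force is fixed at half the most. Time passes only in rows, so rows that do not move let the fingers close. It gives the time, the measured TCP pose, the force and the opening at its end, in the units of the state.
- manip.read_state(): the state, without advancing time (a new reading comes with each control period).
- manip.read_camera(name): name is "scene" or "top" or "wrist"; returns (picture, depth): 384x512x3 uint8, red, green, blue; 384x512 float32, m along the optical axis (not along the pixel's ray), 0 where there is no reading.
- manip.camera_info(name): a dict with "mtx" (3x3 intrinsics, pixels), "rvec" (rotation vector, rad) and "tvec" (3), from world to camera coordinates, as OpenCV has them; the wrist camera has in their place "T_tool_cam" (4x4, takes a point from camera to tool coordinates, whose origin is the TCP and whose axes are the flange's). Camera axes: x right, y down, z forward; pixel columns grow to the right and rows downward; lengths in m; the calibration is good to about 2 mm. A picture is of the moment at which its call begins: read the wrist's pose just before it. camera_info takes no time and is no camera call.
- manip.hand_in(): hands the job in, once; it reports no verdict.
The state is a dict: "time_s": time; "joint_pos": joint angles; "qd": joint speeds; "joint_efforts": joint torques, N m; "eef_pos": TCP position; "orientation": TCP orientation; "contact_force": force on the tool from outside, world axes, zero at the start; "wrist_torque": the same for the moment, N m; "width": finger opening in m.
Only numpy, scipy, OpenCV 4.12 (cv2) and the standard library are available. Lean on these libraries where they do the work, as an engineer would, in place of code of your own. Each camera call takes 0.05 s, during which the arm holds its last target. There are 200 camera calls.

## Working session

There is one attempt and no reset: what is moved stays moved. The work goes in short steps, Python scripts to look and compute and a shell command to move; the robot and the scene stay as the last step left them, time stands still between calls to the robot, and variables do not carry over. Pictures are saved under pics/ and viewed, about 12 in all and at most 16, crops included, and the job is handed in when it is done.

```bash
mkdir -p pics; cat > h.py <<'E'
import numpy as np, cv2
from plant import manip
def cam(n):
    i=manip.camera_info(n); K=np.array(i['mtx'],float)
    if n=='wrist':
        s=manip.read_state(); T=np.eye(4); T[:3,:3]=np.array(s['orientation']); T[:3,3]=s['eef_pos']
        W=T@np.array(i['T_tool_cam'])
    else:
        R=cv2.Rodrigues(np.array(i['rvec'],float))[0]; W=np.eye(4); W[:3,:3]=R.T; W[:3,3]=-R.T@np.array(i['tvec'],float).ravel()
    im,d=manip.read_camera(n); return im,d,K,W
def pts(d,K,W):
    v,u=np.indices(d.shape); P=np.stack([(u-K[0,2])/K[0,0]*d,(v-K[1,2])/K[1,1]*d,d],-1)
    return P@W[:3,:3].T+W[:3,3]
def ray(u,v,z,K,W):
    r=W[:3,:3]@np.array([(u-K[0,2])/K[0,0],(v-K[1,2])/K[1,1],1]); return W[:3,3]+r*(z-W[2,3])/r[2]
def save(n,im,s=1.5): cv2.imwrite('pics/'+n,cv2.resize(im[...,::-1],None,fx=s,fy=s,interpolation=cv2.INTER_CUBIC))
E
python3 - <<'E'
from h import *
for n in ('top','scene'):
    im,d,K,W=cam(n); save(n+'0.png',im); np.savez(n+'0',im=im,d=d,K=K,W=W); print(n,K[0,0],W.round(3).tolist())
s=manip.read_state();print(s['eef_pos'],np.round(s['orientation'],3).tolist(),s['time_s'],s['width'],manip.camera_info('wrist')['T_tool_cam'])
E
```

```text
top 458.6616997718992 [[-0.014, -0.998, 0.058, 0.442], [-1.0, 0.015, 0.009, 0.087], [-0.01, -0.058, -0.998, 1.667], [0.0, 0.0, 0.0, 1.0]]
scene 472.9846424836768 [[-0.558, 0.657, -0.507, 1.274], [0.83, 0.437, -0.347, 0.592], [-0.006, -0.614, -0.789, 1.268], [0.0, 0.0, 0.0, 1.0]]
[ 0.24397681 -0.49241473  0.2305452 ] [[0.896, 0.444, -0.0], [0.444, -0.896, 0.002], [0.0, -0.002, -1.0]] 0.1 0.08524210215597819 [[ 1.33732055e-03 -9.56171957e-01 -2.92802665e-01  7.26193462e-02]
 [ 9.99999095e-01  1.23554019e-03  5.32544542e-04  5.92696305e-04]
 [-1.47434698e-04 -2.92803112e-01  9.56172744e-01 -1.41217752e-01]
 [ 0.00000000e+00  0.00000000e+00  0.00000000e+00  1.00000000e+00]]
```

View pics/top0.png

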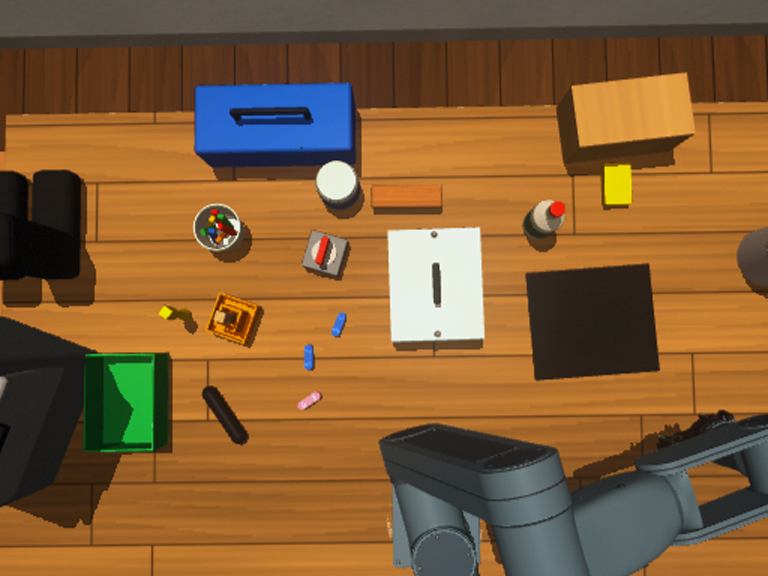

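View pics/scene0.png

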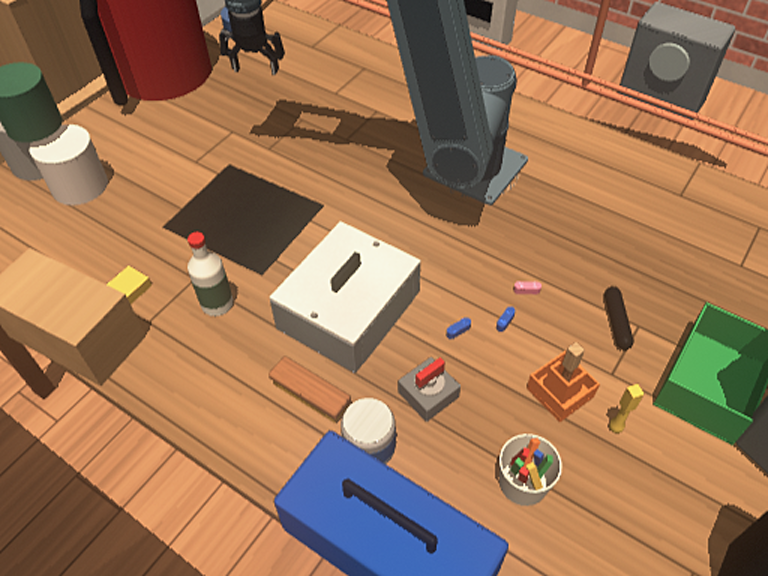

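The top view (1.5x pixels) shows the cover at (436,285), mat (593,322), dial (325,254), caddy with stirrer (234,319) and bottle (548,216). The long brick-coloured brush is at (406,198).
Candidates: 
- **Blocks:** (339,324) and (308,357) are blue and meant; (309,401) is pink, so not meant.
- **Stirrers:** the wooden one in the caddy at (232,318) is meant; the yellow one at (170,313) is not.

Next I'll measure these and make one crop to confirm.

```bash
cat > m.py <<'E'
from h import *
def L(n):
    z=np.load(n+'0.npz'); return z['im'],z['d'],z['K'],z['W']
im,d,K,W=L('top'); P=pts(d,K,W)
hsv=cv2.cvtColor(im,cv2.COLOR_RGB2HSV); H,S,V=[hsv[...,i].astype(int) for i in range(3)]
def blobs(m,name,z,box,mina=25):
    x0,y0,x1,y1=[int(b/1.5) for b in box]; mm=np.zeros_like(m,np.uint8); mm[y0:y1,x0:x1]=m[y0:y1,x0:x1]
    n,l,st,c=cv2.connectedComponentsWithStats(mm)
    for i in range(1,n):
        if st[i,4]<mina: continue
        cn=max(cv2.findContours((l==i).astype(np.uint8),0,1)[0],key=len)
        q=np.array([ray(u,v,z,K,W)[:2] for u,v in cn[:,0]],np.float32)*1000
        r=cv2.minAreaRect(q); b=cv2.boxPoints(r); e=[b[1]-b[0],b[2]-b[1]]; e=max(e,key=np.linalg.norm)
        print(name,'px',c[i].round(0)*1.5,'c',np.round(r[0],1),'size',np.round(r[1],1),'long ang',np.degrees(np.arctan2(e[1],e[0])).round(1)%180,'z med/max',np.round([np.median(P[...,2][l==i]),np.percentile(P[...,2][l==i],98)],3))
blobs((H>100)&(H<125)&(S>120),'blue',.010,(270,290,380,390))
blobs((S<50)&(V>150),'cover',.113,(370,210,500,360),500)
blobs((V<60),'bar',.145,(415,250,455,320))
blobs((V<60),'mat',.004,(510,250,680,400),500)
blobs(((H<5)|(H>174))&(S>150),'dial',.104,(295,220,360,280))
blobs((P[...,2]>.02)&(P[...,2]<.08),'timer',.05,(295,220,360,285),100)
blobs((P[...,2]>.02),'caddy',.055,(200,285,270,355),100)
blobs((P[...,2]>.105),'stir',.165,(200,285,270,355),8)
blobs((P[...,2]>.02),'bottle',.1,(500,180,580,260),100)
blobs((P[...,2]>.02)&(P[...,2]<.07),'brush',.047,(362,175,450,220),100)
print(P[200-20:200+20:10,150:165:3,2].round(3))
print('table z',P[260,300,2],'cover z',P[170,300,2])
E
python3 m.py
python3 - <<'E'
from h import *
im=np.load('scene0.npz')['im']; a=im[180:290,290:450]
t=np.load('top0.npz')['im'][180:290,95:255]
save('crop.png',np.hstack([a,t]),2.4)
E
```

```text
blue px [337.5 324. ] c [469.9 225.2] size [19.5 56.2] long ang 157.6 z med/max [0.019 0.027]
blue px [307.5 357. ] c [393.5 298.1] size [18.1 53.9] long ang 179.6 z med/max [0.019 0.028]
cover px [435.  283.5] c [556.1  -3.6] size [252.5 208.9] long ang 1.0 z med/max [0.112 0.12 ]
mat px [592.5 321. ] c [ 467.8 -385. ] size [255.7 297.9] long ang 93.6 z med/max [0.004 0.012]
dial px [321. 249.] c [638.8 254.4] size [16.5 65.6] long ang 162.4 z med/max [0.103 0.11 ]
timer px [324.  253.5] c [638.5 253.5] size [92.2 91.3] long ang 73.1 z med/max [0.05  0.063]
caddy px [231. 318.] c [487.6 470.4] size [103.5  96.7] long ang 69.7 z med/max [0.055 0.166]
stir px [222.  316.5] c [487.5 467.1] size [36.6 24.8] long ang 70.9 z med/max [0.161 0.168]
bottle px [544.5 217.5] c [ 704.4 -257.3] size [ 71.6 106.3] long ang 129.0 z med/max [0.145 0.223]
brush px [406.5 195. ] c [771.7  58.6] size [167.7  54.1] long ang 89.1 z med/max [0.045 0.053]
[[-0.007  0.001 -0.001 -0.003 -0.002]
 [-0.004 -0.006  0.001 -0.002  0.001]
 [ 0.011  0.015  0.011  0.05   0.049]
 [ 0.157  0.118  0.044  0.09   0.054]]
table z -0.00251937343628561 cover z 0.1085500723586561
```

View pics/crop.png

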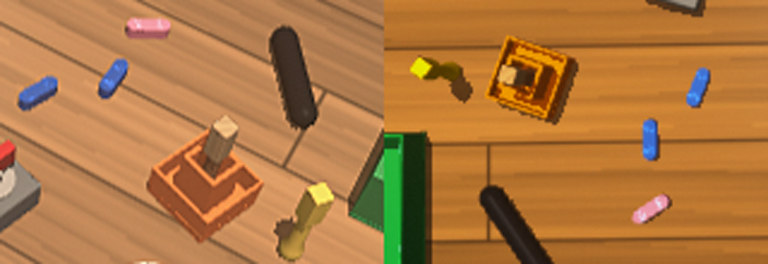

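The crop confirms it: two blue blocks, with the pink one separate, and the wooden stirrer standing in the caddy with the yellow look-alike outside. All measured sizes match the description. Now I'll go to the cover.

```bash
cat > go.py <<'E'
import sys; from h import *
from scipy.spatial.transform import Rotation as Ro
x,y,z,yaw=map(float,sys.argv[1:5]); a=np.radians(yaw); c,s=np.cos(a),np.sin(a)
Rd=np.array([[c,s,0],[s,-c,0],[0,0,-1]]); S=manip.read_state(); R=np.array(S['orientation']); p=np.array(S['eef_pos'])*1000
print('t',round(S['time_s'],2),'pos',p.round(1),'F',np.round(S['contact_force'],1),'w',round(S['width'],4),'q',np.round(S['joint_pos'],2))
print('turn first',np.degrees(Ro.from_matrix(R.T@Rd).as_rotvec()).round(1),'then shift',(Rd.T@(np.array([x,y,z])-p)).round(1))
E
python3 go.py 556 -3.6 200 1
```

```text
t 0.1 pos [ 244.  -492.4  230.5] F [ 0.  -0.4 -0.2] w 0.0852 q [-1.31  0.26  1.54  0.    1.35 -0.2 ]
turn first [-0.1 -0.  25.3] then shift [ 320.5 -483.3   30.5]
```

```bash
python3 -m pendant '[[[0,0,8.4],[0,0,0],1],[[0,0,8.4],[0,0,0],1],[[0,0,8.5],[0,0,0],1],[[0,0,0],[20,-30,0],1],[[0,0,0],[30,-45,0],1],[[0,0,0],[30,-45,0],1],[[0,0,0],[30,-45,0],1],[[0,0,0],[30,-45,0],1],[[0,0,0],[30,-45,0],1],[[0,0,0],[30,-45,0],1]]'; python3 -m pendant '[[[0,0,0],[30,-45,0],1],[[0,0,0],[30,-45,0],1],[[0,0,0],[30,-45,0],1],[[0,0,0],[30,-45,8],1],[[0,0,0],[0,-3,12],1],[[0,0,0],[0,0,10],1],[[0,0,0],[0,0,0],1]]'; python3 go.py 556 -3.6 200 1
python3 - <<'E'
from h import *
im,d,K,W=cam('wrist'); P=pts(d,K,W); save('w1.png',im)
m=(P[...,2]>.135)&(P[...,2]<.165)&(abs(P[...,0]-.556)<.1)&(abs(P[...,1]+.004)<.06)&(im.max(-1)<90)
q=P[m][:,:2].astype(np.float32)*1000; r=cv2.minAreaRect(q); print(m.sum(),r, P[m][:,2].max())
E
```

```text
time_s: 1.35
eef_pos: [0.4391, -0.1876, 0.2311]
orientation: [[1.0, 0.018, -0.0], [0.018, -1.0, 0.0], [-0.0, -0.0, -1.0]]
contact_force: [0.3, -1.3, 0.9]
width: 0.0856
time_s: 2.22
eef_pos: [0.554, -0.0051, 0.2001]
orientation: [[1.0, 0.017, -0.003], [0.017, -1.0, 0.0], [-0.003, -0.0, -1.0]]
contact_force: [-0.1, 0.1, 0.2]
width: 0.0857
t 2.23 pos [554.   -5.1 200.1] F [-0.1  0.1  0.2] w 0.0857 q [-0.21  0.29  1.57 -0.    1.28  1.34]
turn first [-0.   0.2 -0. ] then shift [ 2.1 -1.4  0.1]
2270 ((556.8289184570312, -5.635230541229248), (89.28705596923828, 13.933271408081055), 1.1227205991744995) 0.15365979382881503
```

View pics/w1.png

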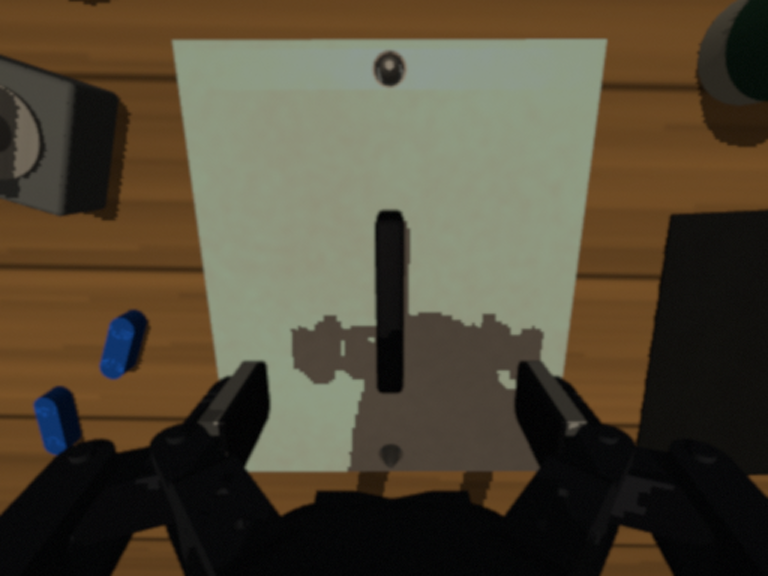

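The wrist view shows the bar at (390,300) between the pins (389,68) and (390,455). It measures 89x14 mm, centred (556.8,-5.6) and top 0.153, all as expected. Now grip.

```bash
python3 -m pendant '[[[0,0.2,0],[2.8,0.5,25],1],[[0,0,0],[0,0,25],1],[[0,0,0],[0,0,20],1],[[0,0,0],[0,0,9],1],[[0,0,0],[0,0,0],0],[[0,0,0],[0,0,0],0],[[0,0,0],[0,0,0],0],[[0,0,0],[0,0,0],0],[[0,0,0],[0,0,0],0],[[0,0,0],[0,0,0],0]]';python3 -m pendant '[[[0,0,0],[0,0,0],0],[[0,0,0],[0,0,-8],0],[[0,0,0],[0,0,-8],0]]'; python3 go.py 468 -385 181 1
```

```text
time_s: 3.52
eef_pos: [0.5588, -0.0046, 0.1231]
orientation: [[1.0, 0.018, 0.005], [0.018, -1.0, -0.0], [0.005, 0.0, -1.0]]
contact_force: [-0.5, 0.3, 4.8]
width: 0.013
time_s: 3.9
eef_pos: [0.5576, -0.0044, 0.1381]
orientation: [[1.0, 0.018, 0.002], [0.018, -1.0, 0.0], [0.002, -0.0, -1.0]]
contact_force: [0.1, 0.3, -3.3]
width: 0.0126
t 3.9 pos [557.6  -4.4 138.1] F [ 0.1  0.3 -3.3] w 0.0126 q [-0.21  0.35  1.65  0.    1.14  1.34]
turn first [-0.  -0.1  0. ] then shift [-96.2 378.9 -42.9]
```

```bash
python3 -m pendant '[[[0,0,0],[0,0,-15],0],[[0,0,0],[0,0,-25],0],[[0,0,0],[-15,0,-5],0],[[0,0,0],[-30,10,0],0],[[0,0,0],[-30,25,0],0],[[0,0,0],[-15,30,0],0],[[0,0,0],[-6,35,0],0],[[0,0,0],[0,35,0],0],[[0,0,0],[0,35,0],0],[[0,0,0],[0,35,0],0]]';python3 -m pendant '[[[0,0,0],[0,35,0],0],[[0,0,0],[0,35,0],0],[[0,0,0],[0,35,0],0],[[0,0,0],[0,35,0],0],[[0,0,0],[0,25,0],0],[[0,0,0],[0,9,0],0],[[0,0,0],[0,0,0],0]]'; python3 go.py 468 -385 22 1
```

```text
time_s: 5.15
eef_pos: [0.4644, -0.2117, 0.1826]
orientation: [[1.0, 0.018, 0.002], [0.018, -1.0, 0.001], [0.002, -0.001, -1.0]]
contact_force: [-0.3, -0.7, -3.9]
width: 0.013
time_s: 6.02
eef_pos: [0.4683, -0.3847, 0.1825]
orientation: [[1.0, 0.018, 0.003], [0.018, -1.0, 0.001], [0.003, -0.001, -1.0]]
contact_force: [-0.8, 0.4, -3.4]
width: 0.0131
t 6.03 pos [ 468.3 -384.7  182.5] F [-0.8  0.4 -3.4] w 0.0131 q [-0.87  0.39  1.47  0.    1.28  0.68]
turn first [-0.1 -0.2  0. ] then shift [ -0.3   0.3 160.5]
```

```bash
python3 - <<'E'
from h import *
im,d,K,W=cam('scene'); save('s1.png',im,1.2)
im,d,K,W=cam('wrist'); P=pts(d,K,W)
m=(im.min(-1)>90)&(P[...,2]>.1)&(P[...,2]<.2); A=P[m]; c=np.linalg.lstsq(np.c_[A[:,:2],np.ones(len(A))],A[:,2],rcond=None)[0]; print(m.sum(),c,np.median(A[:,2]))
E
```

```text
98402 [-0.00234547  0.00089763  0.17257813] 0.1710031691461396
```

View pics/s1.png

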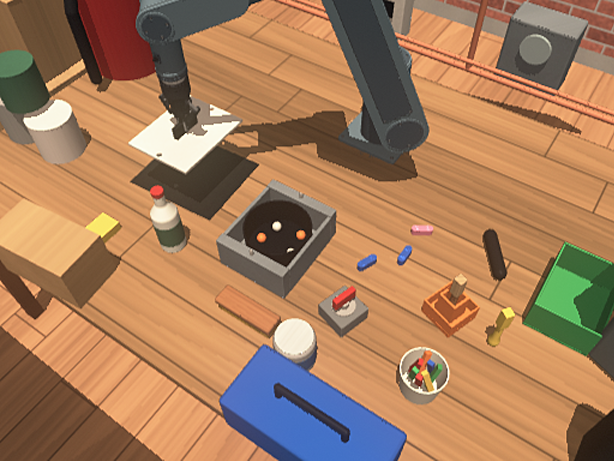

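The scene view shows the cover held level over the mat at (185,135) and the pot open with beads at (275,230). Fitted plate top is 0.171 with 2 mrad tilt. I'll lower it about 159 mm.

```bash
python3 -m pendant '[[[0,0,0],[0,0,30],0],[[0,0,0],[0,0,40],0],[[0,0,0],[0,0,40],0],[[0,0,0],[0,0,25],0],[[0,0,0],[0,0,12],0],[[0,0,0],[0,0,7],0],[[0,0,0],[0,0,2],0],[[0,0,0],[0,0,1.5],0],[[0,0,0],[0,0,1],0],[[0,0,0],[0,0,0],0]]';python3 go.py 468 -385 22 1
```

```text
time_s: 7.38
eef_pos: [0.4696, -0.3854, 0.0248]
orientation: [[1.0, 0.018, 0.004], [0.018, -1.0, -0.0], [0.004, 0.0, -1.0]]
contact_force: [-0.3, -0.6, -3.4]
width: 0.0131
t 7.38 pos [ 469.6 -385.4   24.8] F [-0.3 -0.6 -3.4] w 0.0131 q [-0.87  0.56  1.63  0.    0.95  0.68]
turn first [ 0.  -0.2  0. ] then shift [-1.6 -0.4  2.8]
```

```bash
python3 -m pendant '[[[0,0,0],[0,0,1],0],[[0,0,0],[0,0,0.7],0],[[0,0,0],[0,0,0.5],0],[[0,0,0],[0,0,0],1],[[0,0,0],[0,0,0],1],[[0,0,0],[0,0,0],1],[[0,0,0],[0,0,0],1],[[0,0,0],[0,0,-20],1],[[0,0,0],[0,0,-40],1],[[0,0,0],[0,0,-40],1]]';python3 -m pendant '[[[0,0,0],[0,0,-20],1],[[0,0,0],[0,0,-20],1],[[0,0,0],[0,0,0],1]]'; python3 - <<'E'
from h import *
im,d,K,W=cam('wrist'); P=pts(d,K,W); 
def bar():
    m=(P[...,2]>.035)&(P[...,2]<.062)&(abs(P[...,0]-.468)<.1)&(abs(P[...,1]+.385)<.05)&(im.max(-1)<90)
    return m.sum(),cv2.minAreaRect(P[m][:,:2].astype(np.float32)*1000),P[m][:,2].max()
print(bar()); m=(im.min(-1)>90)&(P[...,2]<.03); A=P[m]; print(np.linalg.lstsq(np.c_[A[:,:2],np.ones(len(A))],A[:,2],rcond=None)[0],np.median(A[:,2]))
im,d,K,W=cam('top'); P=pts(d,K,W); np.savez('top0',im=im,d=d,K=K,W=W); save('t2.png',im)
E
python3 m.py; python3 go.py 470 225.2 150 -22.4
```

```text
time_s: 8.62
eef_pos: [0.4689, -0.385, 0.1231]
orientation: [[1.0, 0.018, 0.003], [0.018, -1.0, 0.001], [0.003, -0.001, -1.0]]
contact_force: [-0.3, -0.7, -0.0]
width: 0.0856
time_s: 9.0
eef_pos: [0.4698, -0.3862, 0.1641]
orientation: [[1.0, 0.018, 0.006], [0.018, -1.0, -0.003], [0.006, 0.003, -1.0]]
contact_force: [-0.7, 0.1, 0.0]
width: 0.0854
(np.int64(1317), ((467.6130676269531, -387.0824279785156), (89.26017761230469, 13.457999229431152), 1.511120319366455), np.float64(0.052737436791700065))
[-0.0001131  -0.00150762  0.01005166] 0.010615711630148378
blue px [337.5 324. ] c [469.9 225.2] size [19.5 56.2] long ang 157.6 z med/max [0.02  0.026]
blue px [307.5 357. ] c [393.5 298.1] size [18.1 53.9] long ang 179.6 z med/max [0.02  0.027]
bar px [433.5 283.5] c [554.5   1.7] size [ 86.6 153.5] long ang 179.1 z med/max [0.02  0.094]
mat px [615.  322.5] c [ 460.6 -411. ] size [103.5 425.9] long ang 136.6 z med/max [0.531 0.645]
mat px [538.5 324. ] c [ 459.4 -261.8] size [254.3  46.6] long ang 3.6 z med/max [0.004 0.012]
mat px [655.5 358.5] c [ 376.9 -524.4] size [130.6 143.5] long a
[... 277 characters left out ...]
ng ang 69.7 z med/max [0.055 0.167]
stir px [222.  316.5] c [487.5 467.1] size [36.6 24.8] long ang 70.9 z med/max [0.162 0.17 ]
bottle px [544.5 217.5] c [ 704.8 -257.9] size [ 75.4 105.1] long ang 115.7 z med/max [0.146 0.223]
brush px [406.5 196.5] c [771.7  58.6] size [167.7  54.1] long ang 89.1 z med/max [0.046 0.053]
[[-0.006 -0.002  0.005 -0.006 -0.001]
 [-0.001 -0.002  0.002 -0.004  0.003]
 [ 0.01   0.013  0.019  0.053  0.057]
 [ 0.16   0.12   0.054  0.094  0.061]]
table z -0.0007049651484494213 cover z 0.035713747709762655
t 9.1 pos [ 468.8 -385.   161.7] F [-1.2  0.6 -0.4] w 0.0856 q [-0.87  0.41  1.49  0.    1.24  0.68]
turn first [-0.1 -0.2 23.4] then shift [-231.4 -564.6   11.7]
```

View pics/t2.png

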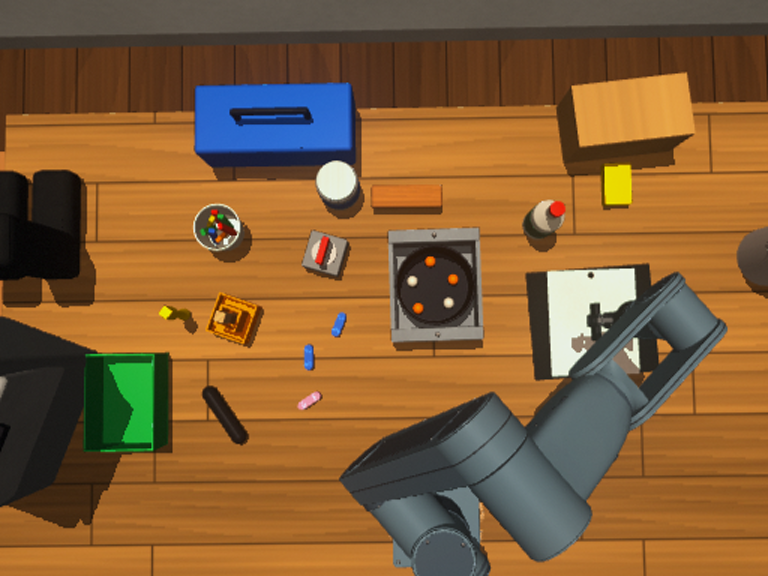

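The cover is flat on the mat (bar (610,318), plate top ~11 mm, level). The blocks are still at (339,324) and (308,357), and there are five beads in the pot. On to the first block.

```bash
python3 -m pendant '[[[0,0,7.8],[0,0,-6],1],[[0,0,7.8],[0,0,-6],1],[[0,0,7.8],[0,0,-6],1],[[0,0,0],[-11,-27,0],1],[[0,0,0],[-17,-42,0],1],[[0,0,0],[-17,-42,0],1],[[0,0,0],[-17,-42,0],1],[[0,0,0],[-17,-42,0],1],[[0,0,0],[-17,-42,0],1],[[0,0,0],[-17,-42,0],1]]';python3 -m pendant '[[[0,0,0],[-17,-42,0],0.6],[[0,0,0],[-17,-42,0],0.6],[[0,0,0],[-17,-42,0],0.6],[[0,0,0],[-17,-42,0],0.6],[[0,0,0],[-17,-42,0],0.6],[[0,0,0],[-17,-42,0],0.6],[[0,0,0],[-17,-42,20],0.6],[[0,0,0],[-11,-27,20],0.6],[[0,0,0],[-5,-7,0],0.6],[[0,0,0],[0,0,0],0.6]]'; cat > blk.py <<'E'
from h import *
im,d,K,W=cam('wrist'); hsv=cv2.cvtColor(im,cv2.COLOR_RGB2HSV)
m=((abs(hsv[...,0].astype(int)-113)<13)&(hsv[...,1]>120)).astype(np.uint8)
n,l,st,c=cv2.connectedComponentsWithStats(m); P=pts(d,K,W)
for i in range(1,n):
    if st[i,4]<150: continue
    q=P[l==i]; q=q[q[:,2]>.014]
    if len(q)<50: continue
    r=cv2.minAreaRect(q[:,:2].astype(np.float32)*1000); b=cv2.boxPoints(r); e=max([b[1]-b[0],b[2]-b[1]],key=np.linalg.norm)
    print(np.round(c[i]*1.5),'c',np.round(r[0],1),'size',np.round(r[1],1),'ang',np.degrees(np.arctan2(e[1],e[0])).round(1)%180,'ztop',np.percentile(q[:,2],90).round(4))
E
python3 blk.py; python3 go.py 470 225.2 4 -22.4
```

```text
time_s: 10.35
eef_pos: [0.4697, -0.0825, 0.179]
orientation: [[0.925, -0.381, 0.002], [-0.381, -0.925, 0.001], [0.001, -0.002, -1.0]]
contact_force: [0.6, -0.2, -0.5]
width: 0.0856
time_s: 11.6
eef_pos: [0.4702, 0.2704, 0.1399]
orientation: [[0.925, -0.379, 0.002], [-0.379, -0.925, -0.001], [0.002, -0.0, -1.0]]
contact_force: [-0.0, -0.4, 0.3]
width: 0.0509
[455. 248.] c [490. 224.] size [94.8 33.5] ang 0.2 ztop 0.0195
[395. 383.] c [453.3 279.4] size [ 28.1 182.7] ang 164.1 ztop 0.0195
t 11.65 pos [470.7 269.9 140.4] F [ 0.7 -1.  -0.2] w 0.0512 q [ 0.32  0.32  1.68 -0.    1.13  2.28]
turn first [-0.1 -0.2  0.1] then shift [ 16.4  41.6 136.4]
```

```bash
python3 -m pendant '[[[0,0,0],[8,21,0],0.6],[[0,0,0],[8.4,20.6,0],0.6],[[0,0,0],[0,0,0],0.6]]'; cat > blk.py <<'E'
from h import *
im,d,K,W=cam('wrist'); save('wb.png',im); hsv=cv2.cvtColor(im,cv2.COLOR_RGB2HSV)
m=((abs(hsv[...,0].astype(int)-113)<13)&(hsv[...,1]>120)).astype(np.uint8)
n,l,st,c=cv2.connectedComponentsWithStats(m)
for i in range(1,n):
    if st[i,4]<150: continue
    cn=max(cv2.findContours((l==i).astype(np.uint8),0,1)[0],key=len)
    q=np.array([ray(u,v,.012,K,W)[:2] for u,v in cn[:,0]],np.float32)*1000
    r=cv2.minAreaRect(q); b=cv2.boxPoints(r); e=max([b[1]-b[0],b[2]-b[1]],key=np.linalg.norm)
    print(st[i],'c',np.round(r[0],1),'size',np.round(r[1],1),'ang',np.degrees(np.arctan2(e[1],e[0])).round(1)%180)
E
python3 blk.py; python3 go.py 470 225.2 4 -22.4
```

```text
time_s: 12.02
eef_pos: [0.4706, 0.2236, 0.1412]
orientation: [[0.924, -0.383, 0.005], [-0.383, -0.924, -0.0], [0.004, -0.002, -1.0]]
contact_force: [0.5, 0.3, -0.4]
width: 0.0514
[ 250  154   20   60 1103] c [469.6 223.6] size [19.3 61.2] ang 156.9
[213 244  29  53 997] c [392.9 296.2] size [66.9 26.5] ang 1.5
t 12.07 pos [470.6 224.5 141.1] F [-0.2  0.4 -0.6] w 0.0509 q [ 0.23  0.29  1.73 -0.    1.12  2.2 ]
turn first [-0.1 -0.2 -0.1] then shift [ -0.8  -0.4 137.1]
```

View pics/wb.png

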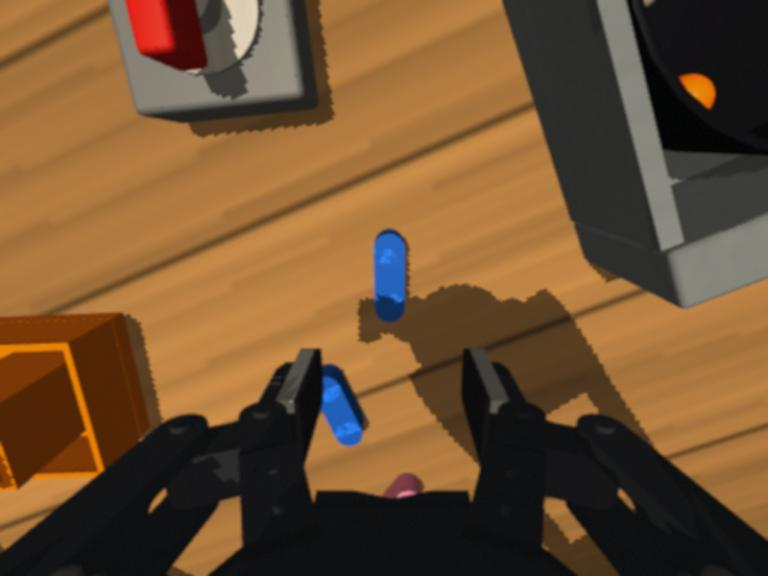

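The wrist view shows block 1 at (390,275), aligned with the jaws, at (469.8,224) and 157°. This agrees with the top view. Now grasp.

```bash
python3 -m pendant '[[[0,0,0],[-0.8,0.4,30],0.6],[[0,0,0],[0,0,40],0.6],[[0,0,0],[0,0,35],0.6],[[0,0,0],[0,0,20],0.6],[[0,0,0],[0,0,8],0.6],[[0,0,0],[0,0,3],0.6],[[0,0,0],[0,0,0],0],[[0,0,0],[0,0,0],0],[[0,0,0],[0,0,0],0],[[0,0,0],[0,0,0],0]]';python3 -m pendant '[[[0,0,0],[0,0,0],0],[[0,0,0],[0,0,-20],0],[[0,0,0],[0,0,-40],0],[[0,0,0],[0,0,-50],0],[[0,0,0],[0,0,-40],0],[[0,0,0],[0,0,0],0]]';  python3 go.py 557 -5 150 -22.4
python3 - <<'E'
from h import *
im,d,K,W=cam('top'); P=pts(d,K,W)
g=(P[...,2]>.098)&(P[...,2]<.112)&(abs(P[...,0]-.557)<.15)&(abs(P[...,1]+.005)<.13)
q=P[g][:,:2].astype(np.float32)*1000; print('unit',cv2.minAreaRect(q))
for s in (-1,1):
    m=(P[...,2]>.112)&(P[...,2]<.13)&(abs(P[...,0]-.557-s*.113)<.025)&(abs(P[...,1]+.005)<.03); print('pin',m.sum(),(P[m].mean(0)*1000).round(1))
E
```

```text
time_s: 13.32
eef_pos: [0.4704, 0.2259, 0.0054]
orientation: [[0.925, -0.38, 0.006], [-0.38, -0.925, 0.001], [0.005, -0.003, -1.0]]
contact_force: [-0.3, 0.6, 6.2]
width: 0.0188
time_s: 14.08
eef_pos: [0.4713, 0.2263, 0.158]
orientation: [[0.925, -0.38, 0.011], [-0.38, -0.925, 0.002], [0.01, -0.006, -1.0]]
contact_force: [0.3, 0.3, -0.8]
width: 0.0185
t 14.07 pos [471.3 226.3 158. ] F [ 0.3  0.3 -0.8] w 0.0185 q [ 0.23  0.27  1.72 -0.    1.15  2.2 ]
turn first [-0.3 -0.5  0.1] then shift [167.4 181.2   8. ]
unit ((557.2080688476562, -3.6322860717773438), (256.164306640625, 209.9583740234375), 1.0952696800231934)
pin 11 [444.6 -11.6 116.9]
pin 11 [669.4  -4.6 117. ]
```

```bash
python3 -m pendant '[[[0,0,0],[15,16,0],0],[[0,0,0],[30,32.5,0],0],[[0,0,0],[35,38,0],0],[[0,0,0],[35,38,0],0],[[0,0,0],[35,38,0],0],[[0,0,0],[17,19,0],0],[[0,0,0],[0,0,20],0],[[0,0,0],[0,0,35],0],[[0,0,0],[0,0,30],0],[[0,0,0],[0,0,8],0]]';python3 -m pendant '[[[0,0,0],[0,0,0],0.5],[[0,0,0],[0,0,0],0.5],[[0,0,0],[0,0,0],0.5],[[0,0,0],[0,0,-20],0.5],[[0,0,0],[0,0,-40],0.5],[[0,0,0],[0,0,-40],0.6],[[0,0,0],[0,0,0],0.6]]'; python3 go.py 393.3 297.2 140 -0.5
python3 - <<'E'
from h import *
im,d,K,W=cam('top'); np.savez('top0',im=im,d=d,K=K,W=W)
im,d,K,W=cam('wrist'); P=pts(d,K,W); hsv=cv2.cvtColor(im,cv2.COLOR_RGB2HSV)
m=(abs(hsv[...,0].astype(int)-113)<13)&(hsv[...,1]>120)&(P[...,2]>.02)&(P[...,2]<.11); print(m.sum(),P[m].mean(0).round(4),P[m].min(0),P[m].max(0))
E
python3 m.py|grep blue
```

```text
time_s: 15.38
eef_pos: [0.5519, -0.0052, 0.0581]
orientation: [[0.925, -0.381, -0.004], [-0.381, -0.925, 0.002], [-0.004, -0.0, -1.0]]
contact_force: [0.6, 0.5, 0.6]
width: 0.0187
time_s: 16.25
eef_pos: [0.5571, -0.0062, 0.1662]
orientation: [[0.925, -0.38, 0.012], [-0.38, -0.925, -0.002], [0.012, -0.003, -1.0]]
contact_force: [0.1, 0.5, -0.3]
width: 0.0513
t 16.25 pos [557.1  -6.2 166.2] F [ 0.1  0.5 -0.3] w 0.0513 q [-0.21  0.32  1.62  0.    1.19  1.75]
turn first [ -0.   -0.7 -21.8] then shift [-166.4 -301.9   26.2]
1057 [ 0.5555 -0.0093  0.0381] [ 0.52594702 -0.02609407  0.02000254] [0.58309485 0.01096264 0.04052664]
blue px [307.5 357. ] c [393.5 298.1] size [18.1 53.9] long ang 179.6 z med/max [0.019 0.028]
```

Block 1 is in the pot. Going for block 2.

```bash
python3 -m pendant '[[[0,-0.7,-7.3],[0,0,0],0.6],[[0,0,-7.3],[0,0,0],0.6],[[0,0,-7.2],[0,0,0],0.6],[[0,0,0],[-15,-27,0],0.6],[[0,0,0],[-24,-43,0],0.6],[[0,0,0],[-24,-43,0],0.6],[[0,0,0],[-24,-43,0],0.6],[[0,0,0],[-24,-43,0],0.6],[[0,0,0],[-24,-43,0],0.6],[[0,0,0],[-20,-39,15],0.6]]';python3 -m pendant '[[[0,0,0],[-11,-21,11],0.6],[[0,0,0],[0,0,0],0.6],[[0,0,0],[0,0,0],0.6]]'; python3 blk.py; python3 go.py 393.3 297.2 4 -0.5
```

```text
time_s: 17.6
eef_pos: [0.401, 0.2782, 0.1486]
orientation: [[1.0, -0.009, -0.008], [-0.009, -1.0, 0.004], [-0.008, -0.004, -1.0]]
contact_force: [0.0, 0.8, 0.1]
width: 0.0512
time_s: 17.98
eef_pos: [0.3912, 0.2975, 0.1377]
orientation: [[1.0, -0.009, -0.009], [-0.009, -1.0, 0.003], [-0.009, -0.003, -1.0]]
contact_force: [0.5, 0.9, -0.2]
width: 0.0513
[ 251  150   21   61 1141] c [392.4 296.1] size [20.1 61.2] ang 178.9
t 18.02 pos [391.6 297.3 138. ] F [ 0.2 -0.2  0.1] w 0.0514 q [0.42 0.24 1.8  0.01 1.1  1.99]
turn first [-0.2  0.5 -0.1] then shift [1.70e+00 1.00e-01 1.34e+02]
```

```bash
python3 -m pendant '[[[0,0.5,0],[1,0.5,30],0.6],[[0,0,0],[0,0,40],0.6],[[0,0,0],[0,0,35],0.6],[[0,0,0],[0,0,18],0.6],[[0,0,0],[0,0,7],0.6],[[0,0,0],[0,0,3],0.6],[[0,0,0],[0,0,0],0],[[0,0,0],[0,0,0],0],[[0,0,0],[0,0,0],0],[[0,0,0],[0,0,0],0]]';python3 -m pendant '[[[0,0,0],[0,0,0],0],[[0,0,0],[0,0,-20],0],[[0,0,0],[0,0,-40],0],[[0,0,0],[0,0,-50],0],[[0,0,0],[0,0,-40],0],[[0,0,0],[0,0,0],0]]';  python3 go.py 557 -4 150 -0.5
```

```text
time_s: 19.27
eef_pos: [0.3927, 0.2983, 0.0062]
orientation: [[1.0, -0.009, 0.003], [-0.009, -1.0, 0.005], [0.003, -0.005, -1.0]]
contact_force: [0.2, -0.6, 6.4]
width: 0.0185
time_s: 20.02
eef_pos: [0.3939, 0.2985, 0.1587]
orientation: [[1.0, -0.009, 0.008], [-0.009, -1.0, 0.007], [0.008, -0.007, -1.0]]
contact_force: [-0.2, 0.1, -0.3]
width: 0.0183
t 20.02 pos [393.9 298.5 158.7] F [-0.2  0.1 -0.3] w 0.0183 q [0.42 0.22 1.78 0.   1.14 2.  ]
turn first [-0.4 -0.4 -0. ] then shift [165.7 301.1   8.7]
```

```bash
python3 -m pendant '[[[0,0,0],[12,23,0],0],[[0,0,0],[22,43,0],0],[[0,0,0],[22,43,0],0],[[0,0,0],[22,43,0],0],[[0,0,0],[22,43,0],0],[[0,0,0],[22,43,0],0],[[0,0,0],[22,43,0],0],[[0,0,0],[22,42,0],0],[[0,0,0],[0,0,25],0],[[0,0,0],[0,0,35],0]]';python3 -m pendant '[[[0,0,0],[0,0,22],0],[[0,0,0],[0,0,0],0],[[0,0,0],[0,0,0],0.5],[[0,0,0],[0,0,0],0.5],[[0,0,0],[0,0,0],0.5],[[0,0,0],[0,0,-20],0.5],[[0,0,0],[0,0,-40],0.5],[[0,0,0],[0,0,-50],1],[[0,0,0],[0,0,0],1]]'; python3 go.py 484 470 220 70
python3 - <<'E'
from h import *
im,d,K,W=cam('top'); np.savez('top0',im=im,d=d,K=K,W=W)
im,d,K,W=cam('wrist'); P=pts(d,K,W); save('w3.png',im,1.2); hsv=cv2.cvtColor(im,cv2.COLOR_RGB2HSV)
m=(abs(hsv[...,0].astype(int)-113)<13)&(hsv[...,1]>120)&(P[...,2]>.02)&(P[...,2]<.11); print(m.sum(),P[m].mean(0).round(4),P[m].min(0),P[m].max(0))
E
python3 m.py|egrep 'blue|cad|stir'
```

```text
time_s: 21.28
eef_pos: [0.5549, -0.0278, 0.0927]
orientation: [[1.0, -0.011, 0.001], [-0.011, -1.0, 0.004], [0.001, -0.004, -1.0]]
contact_force: [0.7, -1.0, -1.7]
width: 0.0185
time_s: 22.4
eef_pos: [0.5577, -0.028, 0.1871]
orientation: [[1.0, -0.009, 0.011], [-0.009, -1.0, 0.001], [0.011, -0.001, -1.0]]
contact_force: [0.5, 0.6, -0.2]
width: 0.0771
t 22.4 pos [557.7 -28.  187.1] F [ 0.5  0.6 -0.2] w 0.0771 q [-0.25  0.3   1.59  0.    1.24  1.33]
turn first [  0.3  -0.6 -70.5] then shift [ 442.7 -239.5  -32.9]
1922 [ 0.5569 -0.0228  0.0443] [ 0.51835721 -0.04580161  0.02002973] [0.58625473 0.01179361 0.06134492]
caddy px [231. 318.] c [488.  471.4] size [105.   96.6] long ang 70.1 z med/max [0.055 0.167]
stir px [222.  316.5] c [487.5 467.1] size [36.6 24.8] long ang 70.9 z med/max [0.162 0.171]
```

View pics/w3.png

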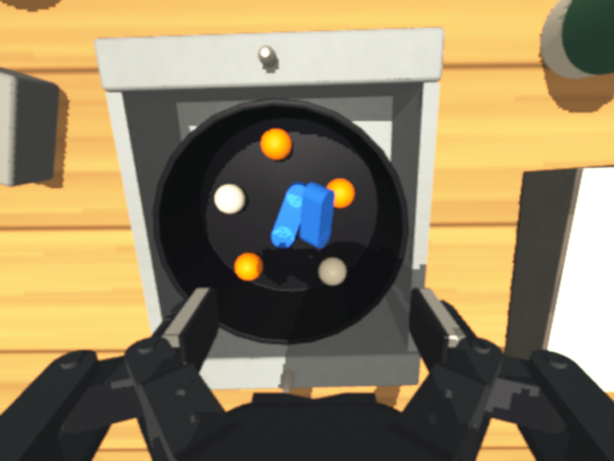

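The wrist view shows both blue blocks at (288,215) and (318,215) and all five beads in the pot. Now over to the caddy.

```bash
python3 -m pendant '[[[0,0,-10],[0,0,-10],1],[[0,0,-10],[0,0,-13],1],[[0,0,-10],[0,0,-10],1],[[0,0,-10],[0,0,0],1],[[0,0,-10],[0,0,0],1],[[0,0,-10],[0,0,0],1],[[0,0,-10.5],[0,0,0],1],[[0,0,0],[20,-11,0],1],[[0,0,0],[42,-23,0],1],[[0,0,0],[42,-23,0],1]]';python3 -m pendant '[[[0,0,0],[42,-23,0],1],[[0,0,0],[42,-23,0],1],[[0,0,0],[42,-23,0],1],[[0,0,0],[42,-23,0],1],[[0,0,0],[42,-23,0],1],[[0,0,0],[42,-23,0],1],[[0,0,0],[42,-23,0],1],[[0,0,0],[27,-12,0],1],[[0,0,0],[0,0,0],1]]'; python3 go.py 484 470 220 70
python3 - <<'E'
from h import *
im,d,K,W=cam('wrist'); P=pts(d,K,W); save('w4.png',im,1.2)
def f(a,b,n):
    m=(P[...,2]>a)&(P[...,2]<b)&(np.hypot(P[...,0]-.487,P[...,1]-.47)<.085); 
    if m.sum()>10: print(n,m.sum(),cv2.minAreaRect(P[m][:,:2].astype(np.float32)*1000),np.median(P[m],0).round(4))
f(.158,.172,'stir top');f(.084,.093,'slot rim');f(.051,.058,'caddy rim')
E
```

```text
time_s: 23.75
eef_pos: [0.5356, 0.0907, 0.2136]
orientation: [[0.344, 0.939, -0.003], [0.939, -0.344, 0.004], [0.003, -0.004, -1.0]]
contact_force: [0.1, 0.0, -0.2]
width: 0.0855
time_s: 24.88
eef_pos: [0.4828, 0.4523, 0.2143]
orientation: [[0.34, 0.94, -0.002], [0.94, -0.34, 0.002], [0.001, -0.003, -1.0]]
contact_force: [0.2, -0.4, -0.1]
width: 0.0853
t 24.88 pos [482.8 452.3 214.3] F [ 0.2 -0.4 -0.1] w 0.0853 q [0.58 0.47 1.27 0.   1.41 0.93]
turn first [-0.2 -0.1  0.1] then shift [17.1 -5.  -5.7]
stir top 1075 ((487.9414367675781, 472.7619934082031), (24.54198455810547, 23.679969787597656), 70.96622467041016) [0.4884 0.4739 0.1633]
slot rim 1048 ((488.15234375, 472.63531494140625), (52.209171295166016, 52.26103591918945), 69.65802001953125) [0.4957 0.4817 0.0886]
caddy rim 1326 ((488.0992126464844, 472.40631103515625), (96.21366119384766, 96.33706665039062), 70.1212158203125) [0.4953 0.4816 0.0536]
```

View pics/w4.png

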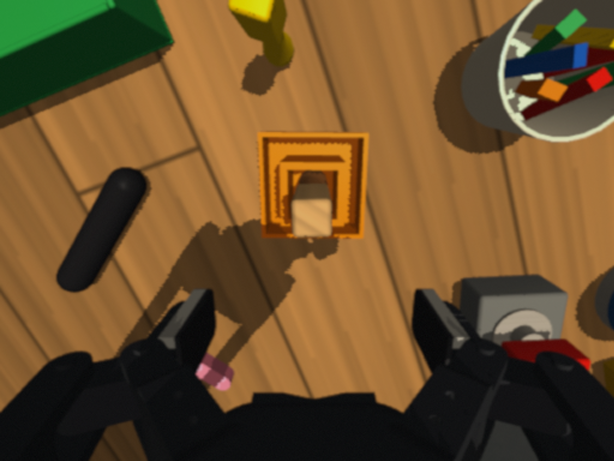

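The wooden stirrer stands at (312,215), centred in the slot. Its 24x24 top, the 52 mm slot rim and the 96 mm caddy all centre on (488.0,472.6) at 70°. The yellow look-alike is away at (262,20).

```bash
python3 go.py 488 472.6 116 70; python3 -m pendant '[[[-0.2,0,0],[20.9,-2,0],1],[[0,0,0],[0,0,10],1],[[0,0,0],[0,0,0],1]]'; python3 go.py 488 472.6 116 70
```

```text
t 24.93 pos [483.3 450.9 214.6] F [ 0.9  0.9 -0.3] w 0.0853 q [0.58 0.47 1.27 0.   1.41 0.93]
turn first [-0.1 -0.1  0. ] then shift [22.  -3.  98.6]
time_s: 25.3
eef_pos: [0.4891, 0.4691, 0.2048]
orientation: [[0.344, 0.939, 0.001], [0.939, -0.344, -0.0], [0.0, 0.001, -1.0]]
contact_force: [0.7, -0.1, -0.3]
width: 0.0856
t 25.3 pos [489.1 469.1 204.8] F [ 0.7 -0.1 -0.3] w 0.0856 q [ 0.6   0.5   1.23 -0.    1.4   0.95]
turn first [ 0.  -0.  -0.1] then shift [ 2.9 -2.2 88.8]
```

```bash
python3 -m pendant '[[[0,0,0],[2.5,-1.5,25],1],[[0,0,0],[0,0,35],1],[[0,0,0],[0,0,20],1],[[0,0,0],[0,0,8],1],[[0,0,0],[0,0,0],0],[[0,0,0],[0,0,0],0],[[0,0,0],[0,0,0],0],[[0,0,0],[0,0,0],0],[[0,0,0],[0,0,0],0],[[0,0,0],[0,0,0],0]]'; python3 go.py 488 472.6 116 70
```

```text
time_s: 26.55
eef_pos: [0.4899, 0.4746, 0.12]
orientation: [[0.343, 0.939, 0.005], [0.939, -0.343, 0.004], [0.005, 0.004, -1.0]]
contact_force: [0.0, -0.4, 6.1]
width: 0.0231
t 26.55 pos [489.9 474.6 120. ] F [ 0.  -0.4  6.1] w 0.0231 q [0.61 0.57 1.34 0.   1.23 0.96]
turn first [ 0.2 -0.3 -0.1] then shift [-2.5 -1.1  4. ]
```

```bash
python3 -m pendant '[[[0,0,0],[0,0,0],0],[[0,0,0],[0,0,-15],0],[[0,0,0],[0,0,-30],0],[[0,0,0],[0,0,-40],0],[[0,0,0],[0,0,-35],0],[[0,0,0],[0,0,-15],0],[[0,0,0],[0,0,0],0]]'; python3 go.py 557 -4 255 70
python3 - <<'E'
from h import *
im,d,K,W=cam('top'); hsv=cv2.cvtColor(im,cv2.COLOR_RGB2HSV); P=pts(d,K,W)
H,S,V=[hsv[...,i].astype(int) for i in range(3)]; near=np.hypot(P[...,0]-.557,P[...,1]+.004)<.085
t=np.radians(1.1)
for n,m in (('or',(H<15)&(S>150)&(V>120)),('wh',(S<60)&(V>110)),('blue',(abs(H-113)<13)&(S>120))):
    k,l,st,c=cv2.connectedComponentsWithStats((m&near&(P[...,2]<.09)).astype(np.uint8))
    for i in range(1,k):
        if st[i,4]>8:
            q=ray(*c[i],.033,K,W)*1000-[557.2,-3.8,0]; print(n,st[i,4],q[:2].round(0),np.median(P[l==i][:,2]).round(3))
save('potcrop.png',im[135:245,245:335],5)
E
```

```text
time_s: 27.42
eef_pos: [0.4892, 0.4739, 0.2547]
orientation: [[0.343, 0.939, 0.005], [0.939, -0.343, 0.004], [0.005, 0.004, -1.0]]
contact_force: [0.1, 1.1, -1.8]
width: 0.0231
t 27.43 pos [489.2 473.9 254.7] F [ 0.1  1.1 -1.8] w 0.0231 q [ 0.61  0.48  1.15 -0.    1.5   0.96]
turn first [ 0.2 -0.3 -0.1] then shift [-4.259e+02  2.272e+02 -3.000e-01]
or 27 [60.  8.] 0.041
or 21 [ 19. -49.] 0.042
or 31 [-51.  38.] 0.041
wh 9 [16. 52.] 0.048
blue 210 [ -2. -16.] 0.042
```

View pics/potcrop.png

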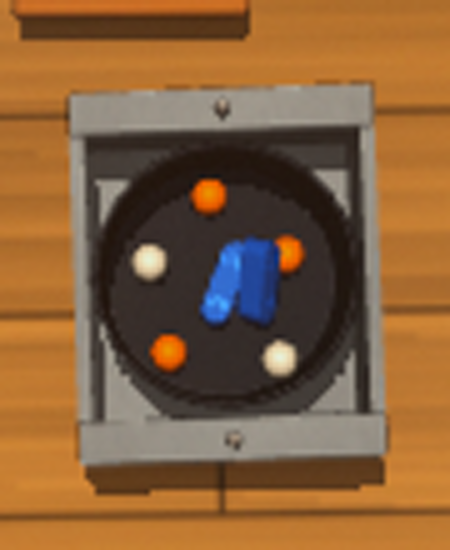

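The pot crop shows the beads around the edge and the blocks in the middle (235,280). The spot at (-15,+33) mm from centre, pixel (175,300), is free, so I'll enter there.

```bash
python3 go.py 543 31 255 70; python3 -m pendant '[[[0,0,0],[-20,11,0],0],[[0,0,0],[-40,20.5,0],0],[[0,0,0],[-42,21,0],0],[[0,0,0],[-42,21,0],0],[[0,0,0],[-42,21,0],0],[[0,0,0],[-42,21,0],0],[[0,0,0],[-42,21,0],0],[[0,0,0],[-42,21,0],0],[[0,0,0],[-42,21,0],0],[[0,0,0],[-30,16,0],0]]';python3 -m pendant '[[[0,0,0],[-15,8,0],0],[[0,0,0],[0,0,0],0],[[0,0,0],[0,0,0],0]]'; python3 go.py 543 31 133 70
```

```text
t 27.48 pos [488.7 473.6 253.1] F [-0.5 -0.4 -1.2] w 0.0234 q [ 0.61  0.48  1.15 -0.    1.5   0.96]
turn first [ 0.1 -0.2 -0.1] then shift [-397.3  202.4   -1.9]
time_s: 28.72
eef_pos: [0.5389, 0.0444, 0.2507]
orientation: [[0.344, 0.939, -0.0], [0.939, -0.344, 0.003], [0.003, -0.001, -1.0]]
contact_force: [0.3, 1.1, -1.6]
width: 0.0231
time_s: 29.1
eef_pos: [0.542, 0.0307, 0.2524]
orientation: [[0.342, 0.94, 0.003], [0.94, -0.342, 0.004], [0.004, 0.001, -1.0]]
contact_force: [1.0, 0.2, -1.3]
width: 0.0234
t 29.1 pos [542.   30.7 252.4] F [ 1.   0.2 -1.3] w 0.0234 q [-0.15  0.23  1.52  0.    1.39  0.2 ]
turn first [ 0.1 -0.2 -0. ] then shift [  0.6   0.9 119.4]
```

```bash
python3 -m pendant '[[[0,0,0],[0.6,0.9,20],0],[[0,0,0],[0,0,30],0],[[0,0,0],[0,0,25],0],[[0,0,0],[0,0,15],0],[[0,0,0],[0,0,12],0],[[0,0,0],[0,0,10],0],[[0,0,0],[0,0,6],0],[[0,0,0],[0,0,0],0]]'; python3 go.py 543 31 133 70
```

```text
time_s: 30.1
eef_pos: [0.5438, 0.03, 0.1347]
orientation: [[0.343, 0.939, 0.004], [0.939, -0.343, 0.003], [0.004, 0.002, -1.0]]
contact_force: [0.3, -0.3, -1.1]
width: 0.0231
t 30.1 pos [543.8  30.  134.7] F [ 0.3 -0.3 -1.1] w 0.0231 q [-0.15  0.33  1.69  0.    1.12  0.2 ]
turn first [ 0.1 -0.2 -0.1] then shift [ 0.6 -1.1  1.7]
```

```bash
python3 -m pendant '[[[0,0,0],[-8.9,-6.5,3],0],[[0,0,0],[-10.5,-3.4,0],0],[[0,0,0],[-11,0,0],0],[[0,0,0],[-10.5,3.4,0],0],[[0,0,0],[-8.9,6.5,0],0],[[0,0,0],[-6.5,8.9,0],0],[[0,0,0],[-3.4,10.5,0],0],[[0,0,0],[0,11,0],0],[[0,0,0],[3.4,10.5,0],0],[[0,0,0],[6.5,8.9,0],0]]'; python3 -m pendant '[[[0,0,0],[8.9,6.5,0],0],[[0,0,0],[10.5,3.4,0],0],[[0,0,0],[11,0,0],0],[[0,0,0],[10.5,-3.4,0],0],[[0,0,0],[8.9,-6.5,0],0],[[0,0,0],[6.5,-8.9,0],0],[[0,0,0],[3.4,-10.5,0],0],[[0,0,0],[0,-11,0],0],[[0,0,0],[-3.4,-10.5,0],0],[[0,0,0],[-6.5,-8.9,0],0]]'; python3 go.py 543 31 133 70
python3 - <<'E'
from h import *
im,d,K,W=cam('scene'); save('s2.png',im[130:330,150:350],3)
E
```

```text
time_s: 31.35
eef_pos: [0.5587, -0.029, 0.1272]
orientation: [[0.342, 0.939, -0.032], [0.94, -0.342, 0.013], [0.001, -0.035, -0.999]]
contact_force: [-38.1, 10.1, 14.4]
width: 0.0235
time_s: 32.6
eef_pos: [0.543, 0.0299, 0.132]
orientation: [[0.343, 0.939, 0.004], [0.939, -0.343, 0.003], [0.004, 0.003, -1.0]]
contact_force: [0.3, -0.4, -0.6]
width: 0.0233
t 32.6 pos [543.   29.9 132. ] F [ 0.3 -0.4 -0.6] w 0.0233 q [-0.15  0.33  1.69  0.    1.11  0.2 ]
turn first [ 0.2 -0.2 -0. ] then shift [ 1.  -0.4 -1. ]
```

View pics/s2.png

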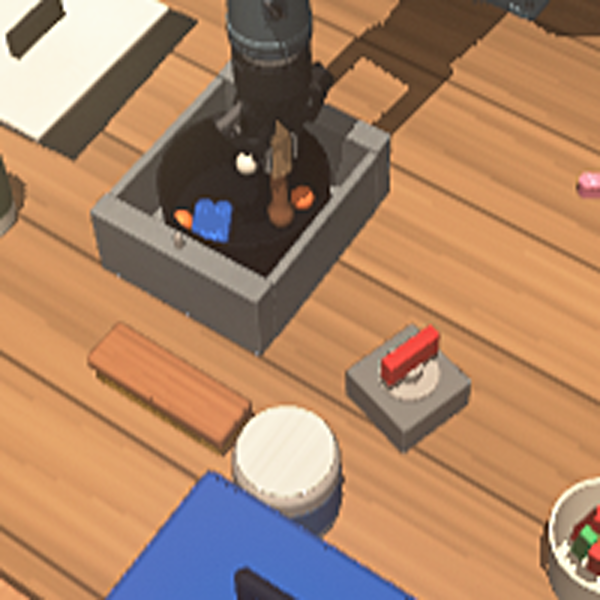

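The scene crop shows the stirrer upright at (282,190) in the pot and the blocks pushed to the rim at (212,220). The force reached about 40 N against the blocks, so I'll continue at 32 mm radius and read the force more often.

```bash
python3 -m pendant '[[[0,0,0],[-10.6,-3.4,-1],0],[[0,0,0],[-9.5,-3.1,0],0],[[0,0,0],[-10,0,0],0],[[0,0,0],[-9.5,3.1,0],0],[[0,0,0],[-8.1,5.9,0],0]]'|egrep 'pos|force'; python3 -m pendant '[[[0,0,0],[-5.9,8.1,0],0],[[0,0,0],[-3.1,9.5,0],0],[[0,0,0],[0,10,0],0],[[0,0,0],[3.1,9.5,0],0],[[0,0,0],[5.9,8.1,0],0]]'|egrep 'pos|force'; python3 -m pendant '[[[0,0,0],[8.1,5.9,0],0],[[0,0,0],[9.5,3.1,0],0],[[0,0,0],[10,0,0],0],[[0,0,0],[9.5,-3.1,0],0],[[0,0,0],[8.1,-5.9,0],0]]'|egrep 'pos|force'; python3 -m pendant '[[[0,0,0],[5.9,-8.1,0],0],[[0,0,0],[3.1,-9.5,0],0],[[0,0,0],[0,-10,0],0],[[0,0,0],[-3.1,-9.5,0],0],[[0,0,0],[-5.9,-8.1,0],0]]'|egrep 'pos|force'; python3 go.py 543 31 133 70
```

```text
eef_pos: [0.53, -0.0164, 0.1327]
contact_force: [0.3, 0.0, -1.7]
eef_pos: [0.572, -0.0305, 0.1324]
contact_force: [-6.0, 1.6, 1.6]
eef_pos: [0.5887, 0.0121, 0.1332]
contact_force: [0.4, -0.0, -1.5]
eef_pos: [0.5483, 0.025, 0.1346]
contact_force: [7.7, -7.1, 0.8]
t 35.15 pos [548.3  25.  134.6] F [ 7.7 -7.1  0.8] w 0.0235 q [-0.16  0.33  1.68  0.    1.11  0.19]
turn first [ 0.7 -0.2 -0. ] then shift [ 3.8 -7.1  1.6]
```

```bash
python3 -m pendant '[[[0,0,0],[-8.1,-5.9,0],0],[[0,0,0],[-9.5,-3.1,0],0],[[0,0,0],[-10,0,0],0],[[0,0,0],[-9.5,3.1,0],0],[[0,0,0],[-8.1,5.9,0],0]]'|egrep 'pos|force'; python3 -m pendant '[[[0,0,0],[-5.9,8.1,0],0],[[0,0,0],[-3.1,9.5,0],0],[[0,0,0],[0,10,0],0],[[0,0,0],[3.1,9.5,0],0],[[0,0,0],[5.9,8.1,0],0]]'|egrep 'pos|force'; python3 -m pendant '[[[0,0,0],[8.1,5.9,0],0],[[0,0,0],[9.5,3.1,0],0],[[0,0,0],[10,0,0],0],[[0,0,0],[9.5,-3.1,0],0],[[0,0,0],[8.1,-5.9,0],0]]'|egrep 'pos|force'; python3 -m pendant '[[[0,0,0],[5.9,-8.1,0],0],[[0,0,0],[3.1,-9.5,0],0],[[0,0,0],[0,-10,0],0],[[0,0,0],[-3.1,-9.5,0],0],[[0,0,0],[-5.9,-8.1,0],0]]'|egrep 'pos|force'; 
python3 -m pendant '[[[0,0,0],[-8.1,-5.9,0],0],[[0,0,0],[-9.5,-3.1,0],0],[[0,0,0],[-10,0,0],0],[[0,0,0],[-9.5,3.1,0],0],[[0,0,0],[-8.1,5.9,0],0]]'|egrep 'pos|force'; python3 -m pendant '[[[0,0,0],[-5.9,8.1,0],0],[[0,0,0],[-3.1,9.5,0],0],[[0,0,0],[0,10,0],0],[[0,0,0],[3.1,9.5,0],0],[[0,0,0],[5.9,8.1,0],0]]'|egrep 'pos|force'; python3 -m pendant '[[[0,0,0],[8.1,5.9,0],0],[[0,0,0],[9.5,3.1,0],0],[[0,0,0],[10,0,0],0],[[0,0,0],[9.5,-3.1,0],0],[[0,0,0],[8.1,-5.9,0],0]]'|egrep 'pos|force'; python3 -m pendant '[[[0,0,0],[5.9,-8.1,0],0],[[0,0,0],[3.1,-9.5,0],0],[[0,0,0],[0,-10,0],0],[[0,0,0],[-3.1,-9.5,0],0],[[0,0,0],[-5.9,-8.1,0],0]]'|egrep 'pos|force'; 
python3 go.py 543 31 133 70
```

```text
eef_pos: [0.5294, -0.0159, 0.1324]
contact_force: [0.5, -0.2, -0.8]
eef_pos: [0.5731, -0.0309, 0.1327]
contact_force: [0.0, 0.3, -1.6]
eef_pos: [0.5887, 0.0125, 0.1333]
contact_force: [-0.3, 0.4, -1.2]
eef_pos: [0.5461, 0.0263, 0.1335]
contact_force: [7.3, -2.2, -0.0]
eef_pos: [0.5314, -0.0167, 0.134]
contact_force: [0.7, 0.4, -1.6]
eef_pos: [0.5731, -0.0309, 0.1326]
contact_force: [-1.0, -0.7, -1.7]
eef_pos: [0.5883, 0.0124, 0.1333]
contact_force: [-0.2, -0.9, -0.8]
eef_pos: [0.5445, 0.0267, 0.1329]
contact_force: [-0.8, 0.8, -1.2]
t 40.15 pos [544.5  26.7 132.9] F [-0.8  0.8 -1.2] w 0.0227 q [-0.16  0.33  1.69  0.    1.12  0.19]
turn first [ 0.2 -0.2 -0.1] then shift [ 3.5 -2.9 -0.1]
```

```bash
python3 -m pendant '[[[0,0,0],[0,0,-10],0],[[0,0,0],[0,0,-20],0],[[0,0,0],[0,0,-30],0],[[0,0,0],[0,0,-35],0],[[0,0,0],[0,0,-25],0],[[0,0,0],[0,0,0],0]]'|egrep 'pos|force'
python3 - <<'E'
from h import *
im,d,K,W=cam('scene'); save('s3.png',im[100:260,160:320],4)
P=pts(d,K,W); hsv=cv2.cvtColor(im,cv2.COLOR_RGB2HSV)
s=manip.read_state(); p=np.array(s['eef_pos'])
m=(np.hypot(P[...,0]-p[0],P[...,1]-p[1])<.045)&(P[...,2]<p[2]-.005)&(P[...,2]>p[2]-.12)
A=P[m]
for lo in range(0,115,15):
    z=p[2]*1000-lo; q=A[(A[:,2]*1000<z)&(A[:,2]*1000>z-15)]
    if len(q)>5: print(round(-lo-7.5),len(q),((q.mean(0)-p)*1000).round(1))
print(m.sum(),(A[:,2].min()-p[2]))
E
```

```text
eef_pos: [0.5466, 0.0261, 0.2557]
contact_force: [0.2, -0.1, -0.9]
-8 9 [ 8.2  6.7 -9. ]
-22 18 [  6.    3.5 -23.7]
-38 19 [  6.4   1.4 -38.6]
-52 19 [  6.6   1.6 -52.3]
-68 30 [  6.8   0.9 -69.3]
-82 35 [  8.8   3.2 -81.7]
-98 12 [  8.2   2.5 -94. ]
142 -0.10455054068342007
```

View pics/s3.png

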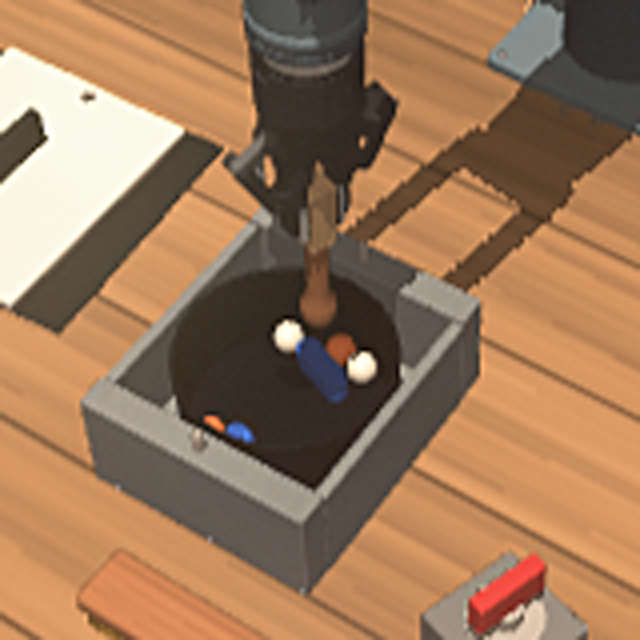

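The stirrer hangs vertical at (318,250), and its foot is still 105 mm below the TCP. Blocks and beads are in the pot. Returning to the caddy, at the same TCP as at the grasp.

```bash
python3 go.py 489.9 474.3 255 70; python3 -m pendant '[[[0,0,0],[21,-10,0],0],[[0,0,0],[40,-20,0],0],[[0,0,0],[42,-21,0],0],[[0,0,0],[42,-21,0],0],[[0,0,0],[42,-21,0],0],[[0,0,0],[42,-21,0],0],[[0,0,0],[42,-21,0],0],[[0,0,0],[42,-21,0],0],[[0,0,0],[42,-21,0],0],[[0,0,0],[30,-15,0],0]]'|egrep 'pos|force';python3 -m pendant '[[[0,0,0],[15,-9,0],0],[[0,0,0],[0,0,0],0],[[0,0,0],[0,0,0],0]]'|egrep 'pos|force'; python3 go.py 489.9 474.3 121 70
```

```text
t 40.95 pos [545.5  26.3 253.8] F [ 0.2  0.6 -1.3] w 0.0233 q [-0.16  0.23  1.51  0.    1.39  0.19]
turn first [ 0.3 -0.3 -0.1] then shift [ 402.  -205.5   -1.2]
eef_pos: [0.4954, 0.4557, 0.2514]
contact_force: [0.5, 0.2, -0.3]
eef_pos: [0.4936, 0.4699, 0.2535]
contact_force: [0.1, -0.1, -1.2]
t 42.58 pos [493.6 469.9 253.5] F [ 0.1 -0.1 -1.2] w 0.0232 q [ 0.6   0.49  1.15 -0.    1.51  0.95]
turn first [ 0.2 -0.1 -0.1] then shift [  2.9  -5.  132.5]
```

```bash
python3 -m pendant '[[[0,0,0],[2.9,-5,0],0],[[0,0,0],[0,0,20],0],[[0,0,0],[0,0,20],0],[[0,0,0],[0,0,0],0]]'|egrep 'pos|force'; python3 go.py 489.9 474.3 121 70
python3 - <<'E'
from h import *
s=manip.read_state(); p=np.array(s['eef_pos'])
im,d,K,W=cam('scene'); P=pts(d,K,W)
m=(np.hypot(P[...,0]-p[0],P[...,1]-p[1])<.03)&(P[...,2]<p[2]-.02)&(P[...,2]>.095)
A=P[m]
for lo in range(15,120,15):
    z=p[2]*1000-lo; q=A[(A[:,2]*1000<z)&(A[:,2]*1000>z-15)]
    if len(q)>5: print(round(-lo-7.5),len(q),((q.mean(0)-p)*1000).round(1))
E
```

```text
eef_pos: [0.489, 0.4746, 0.2123]
contact_force: [-0.0, 0.0, -1.2]
t 43.08 pos [489.  474.6 212.3] F [-0.   0.  -1.2] w 0.0233 q [ 0.61  0.51  1.21 -0.    1.42  0.96]
turn first [ 0.  -0.  -0.1] then shift [ 0.1  0.9 91.3]
-22 14 [  5.9  -1.4 -25.3]
-38 22 [  6.4  -0.4 -37.3]
-52 19 [  6.2  -1.  -52.2]
-68 31 [  6.1  -1.6 -69. ]
-82 40 [  8.3  -1.2 -81.5]
-98 18 [  8.   -0.7 -94.5]
```

Upright and aligned. Now lower it.

```bash
python3 -m pendant '[[[0,0,0],[0,0,20],0],[[0,0,0],[0,0,20],0],[[0,0,0],[0,0,20],0],[[0,0,0],[0,0,15],0],[[0,0,0],[0,0,9],0],[[0,0,0],[0,0,4],0],[[0,0,0],[0,0,2],0],[[0,0,0],[0,0,0],0]]'|egrep 'pos|force'; python3 go.py 489.9 474.3 121 70
```

```text
eef_pos: [0.4903, 0.4762, 0.1243]
contact_force: [0.7, 0.1, -0.8]
t 44.12 pos [490.3 476.2 124.3] F [ 0.7  0.1 -0.8] w 0.0235 q [ 0.61  0.57  1.33 -0.    1.24  0.96]
turn first [ 0.2 -0.3 -0.1] then shift [-1.9  0.3  3.3]
```

```bash
python3 -m pendant '[[[0,0,0],[-1.5,0,1.5],0],[[0,0,0],[0,0,1.5],0],[[0,0,0],[0,0,1],0],[[0,0,0],[0,0,0],0]]'|egrep 'pos|force'; python3 -m pendant '[[[0,0,0],[0,0,0],1],[[0,0,0],[0,0,0],1],[[0,0,0],[0,0,0],1],[[0,0,0],[0,0,0],1],[[0,0,0],[0,0,-15],1],[[0,0,0],[0,0,-35],1],[[0,0,0],[0,0,-40],1],[[0,0,0],[-18,0,-20],1],[[0,0,0],[0,0,0],1]]'|egrep 'pos|force|wid'
python3 - <<'E'
from h import *
im,d,K,W=cam('wrist'); P=pts(d,K,W)
def f(a,b,n):
    m=(P[...,2]>a)&(P[...,2]<b)&(np.hypot(P[...,0]-.487,P[...,1]-.47)<.085); 
    if m.sum()>10: print(n,m.sum(),cv2.minAreaRect(P[m][:,:2].astype(np.float32)*1000),np.median(P[m],0).round(4))
f(.156,.175,'stir top');f(.084,.093,'slot rim')
E
python3 go.py 468 -387 165 1.3
```

```text
eef_pos: [0.4896, 0.4747, 0.1205]
contact_force: [-1.5, -0.1, 2.9]
eef_pos: [0.4839, 0.4576, 0.2335]
contact_force: [-0.2, 0.2, -0.2]
width: 0.0854
stir top 880 ((488.6921081542969, 471.1136169433594), (23.116655349731445, 23.229534149169922), 70.20602416992188) [0.489  0.472  0.1634]
slot rim 923 ((488.2718811035156, 472.9564208984375), (51.70137405395508, 52.029693603515625), 69.82611083984375) [0.4949 0.4827 0.0885]
t 45.8 pos [483.4 457.6 231.5] F [ 1.  -0.4 -0.3] w 0.0854 q [0.59 0.46 1.24 0.   1.44 0.94]
turn first [ 0.  -0.5 68.6] then shift [-34.5 844.1  66.5]
```

The stirrer stands in the slot, top 0.163 and centred within 2 mm. Back to the cover.

```bash
python3 -m pendant '[[[0,0,9.8],[0,0,0],1],[[0,0,9.8],[0,0,0],1],[[0,0,9.8],[0,0,0],1],[[0,0,9.8],[0,0,0],1],[[0,0,9.8],[0,0,0],1],[[0,0,9.8],[0,0,0],1],[[0,0,9.8],[0,0,0],1],[[0,0,0],[0,22,0],1],[[0,0,0],[-2,44,0],1],[[0,0,0],[-2,44,0],1]]'|egrep pos; python3 -m pendant '[[[0,0,0],[-2,44,0],1],[[0,0,0],[-2,44,0],1],[[0,0,0],[-2,44,0],1],[[0,0,0],[-2,44,0],1],[[0,0,0],[-2,44,0],1],[[0,0,0],[-2,44,0],1],[[0,0,0],[-2,44,0],1],[[0,0,0],[-2,44,0],1],[[0,0,0],[-2,44,0],1],[[0,0,0],[-2,44,0],1]]'|egrep pos;  python3 -m pendant '[[[0,0,0],[-2,44,0],1],[[0,0,0],[-2,44,0],1],[[0,0,0],[-2,44,0],1],[[0,0,0],[-2,44,20],1],[[0,0,0],[0,44,25],1],[[0,0,0],[0,44,21],1],[[0,0,0],[0,30,0],1],[[0,0,0],[0,0,0],1]]'|egrep pos; python3 go.py 468 -387 165 1.3
```

```text
eef_pos: [0.481, 0.3466, 0.2278]
eef_pos: [0.4716, -0.0941, 0.2272]
eef_pos: [0.4706, -0.3886, 0.1594]
t 49.3 pos [ 470.6 -388.6  159.4] F [-0.3  0.5 -0.2] w 0.0853 q [-0.88  0.42  1.48  0.    1.24  0.67]
turn first [-0.3 -0.1 -0.1] then shift [-2.5 -1.6 -5.6]
```

```bash
python3 - <<'E'
from h import *
im,d,K,W=cam('wrist'); P=pts(d,K,W)
m=(P[...,2]>.04)&(P[...,2]<.062)&(abs(P[...,0]-.468)<.1)&(abs(P[...,1]+.387)<.05)&(im.max(-1)<90)
print(m.sum(),cv2.minAreaRect(P[m][:,:2].astype(np.float32)*1000),P[m][:,2].max())
im,d,K,W=cam('top'); P=pts(d,K,W)
hsv=cv2.cvtColor(im,cv2.COLOR_RGB2HSV)
g=(P[...,2]>.1)&(P[...,2]<.11)&(abs(P[...,0]-.557)<.14)&(abs(P[...,1]+.004)<.115)
print('unit',cv2.minAreaRect(P[g][:,:2].astype(np.float32)*1000))
m=(P[...,2]>.09)&(np.hypot(P[...,0]-.557,P[...,1]+.004)<.08); print('high in pot',m.sum(), 'max z in pot',np.percentile(P[np.hypot(P[...,0]-.557,P[...,1]+.004)<.075][:,2],99.5))
E
```

```text
1341 ((467.680908203125, -387.0513000488281), (89.11260986328125, 13.82446575164795), 0.6985934376716614) 0.052581373313737634
unit ((556.9976196289062, -3.1913681030273438), (255.7515106201172, 209.6303253173828), 0.9606487154960632)
high in pot 0 max z in pot 0.049076371656082
```

```bash
python3 -m pendant '[[[-0.3,0,0],[-2.5,-1.6,0],1],[[0,0,0],[0,0,30],1],[[0,0,0],[0,0,40],1],[[0,0,0],[0,0,35],1],[[0,0,0],[0,0,20],1],[[0,0,0],[0,0,8],1],[[0,0,0],[0,0,2],1],[[0,0,0],[0,0,0],0],[[0,0,0],[0,0,0],0],[[0,0,0],[0,0,0],0]]'|egrep 'pos|force';python3 -m pendant '[[[0,0,0],[0,0,0],0],[[0,0,0],[0,0,0],0],[[0,0,0],[0,0,0],0],[[0,0,0],[0,0,0],0]]'; python3 go.py 467.7 -387 24 1.3
```

```text
eef_pos: [0.4693, -0.386, 0.0271]
contact_force: [0.3, 0.1, -0.2]
time_s: 51.15
eef_pos: [0.4693, -0.386, 0.0269]
orientation: [[1.0, 0.023, 0.005], [0.023, -1.0, -0.003], [0.004, 0.003, -1.0]]
contact_force: [-0.6, -0.0, 5.3]
width: 0.0128
t 51.15 pos [ 469.3 -386.    26.9] F [-0.6 -0.   5.3] w 0.0128 q [-0.87  0.56  1.63  0.    0.95  0.67]
turn first [ 0.2 -0.3  0. ] then shift [-1.6  1.   2.9]
```

```bash
python3 -m pendant '[[[0,0,0],[0,0,-10],0],[[0,0,0],[0,0,-25],0],[[0,0,0],[0,0,-40],0],[[0,0,0],[0,0,-40],0],[[0,0,0],[0,0,-35],0],[[0,0,0],[0,-15,-15],0],[[0,0,0],[0,-30,-5],0],[[0,0,0],[0,-35,0],0],[[0,0,0],[0,-35,0],0],[[0,0,0],[0,-35,0],0]]'|egrep 'pos|force';python3 -m pendant '[[[0,0,0],[0,-35,0],0],[[0,0,0],[2,-35,0],0],[[0,0,0],[5,-35,0],0],[[0,0,0],[15,-35,0],0],[[0,0,0],[20,-35,0],0],[[0,0,0],[20,-30,0],0],[[0,0,0],[15,-20,0],0],[[0,0,0],[5,-5,0],0],[[0,0,0],[0,0,0],0],[[0,0,0],[0,0,0],0]]'|egrep 'pos|force'; python3 go.py 558.6 -3.5 160 1.1
```

```text
eef_pos: [0.4636, -0.2324, 0.1946]
contact_force: [0.8, -0.9, -3.7]
eef_pos: [0.5406, -0.004, 0.1954]
contact_force: [-0.6, -1.2, -3.0]
t 53.65 pos [540.6  -4.  195.4] F [-0.6 -1.2 -3. ] w 0.0131 q [-0.21  0.27  1.61 -0.    1.26  1.34]
turn first [ 0.2 -0.2  0.2] then shift [18.  -0.1 35.4]
```

```bash
python3 -m pendant '[[[0,0,0],[18,0,10],0],[[0,0,0],[0,0,15],0],[[0,0,0],[0,0,8],0],[[0,0,0],[0,0,0],0],[[0,0,0],[0,0,0],0]]'|egrep 'pos|force'; cat > pl.py <<'E'
from h import *
for n in ('top','wrist','scene'):
    im,d,K,W=cam(n); P=pts(d,K,W); s=manip.read_state(); z=s['eef_pos'][2]-.0229+.008
    m=(im.min(-1)>75)&(abs(P[...,2]-z)<.006)&(abs(P[...,0]-.557)<.16)&(abs(P[...,1]+.004)<.14)
    k,l,st,c=cv2.connectedComponentsWithStats(m.astype(np.uint8)); m=l==(1+st[1:,4].argmax())
    A=P[m]; f=np.linalg.lstsq(np.c_[A[:,:2],np.ones(len(A))],A[:,2],rcond=None)[0]
    print(n,m.sum(),cv2.minAreaRect(A[:,:2].astype(np.float32)*1000),'tilt',f[:2].round(4),'z',np.median(A[:,2]).round(4),'exp',round(z,4))
    save('pl_'+n+'.png',im)
E
python3 pl.py; python3 go.py 558.6 -3.5 128 1.1
```

```text
eef_pos: [0.5595, -0.0033, 0.1632]
contact_force: [-0.1, -0.5, -2.5]
top 1258 ((559.5089111328125, -2.761566162109375), (249.86328125, 209.6747589111328), 1.2320414781570435) tilt [0.0006 0.0009] z 0.1479 exp 0.1485
wrist 95162 ((592.8587646484375, -4.205787658691406), (179.99021911621094, 212.0185546875), 1.347344160079956) tilt [-0.     -0.0014] z 0.1471 exp 0.1485
scene 3524 ((559.829833984375, -3.2310104370117188), (257.2961120605469, 213.65350341796875), 1.1547166109085083) tilt [ 0.0002 -0.0015] z 0.1489 exp 0.1486
t 54.42 pos [559.8  -3.2 163.5] F [-0.2  0.7 -2.6] w 0.0129 q [-0.2   0.33  1.61 -0.    1.2   1.34]
turn first [ 0.2 -0.3  0.2] then shift [-1.2  0.3 35.5]
```

Plate is level. Top and scene views put its centre at about (559.6,-3.0) against the unit at (557.1,-3.4), while the wrist view suggests a smaller offset. I'll correct by -2 mm in x and lower gently.

```bash
python3 -m pendant '[[[0,0,0.2],[-2,0.5,5],0],[[0,0,0],[0,0,6],0],[[0,0,0],[0,0,0],0],[[0,0,0],[0,0,0],0]]'|egrep 'pos|force';python3 -m pendant '[[[0,0,0],[0,0,3],0],[[0,0,0],[0,0,3],0],[[0,0,0],[0,0,3],0],[[0,0,0],[0,0,0],0]]'|egrep 'pos|force'; python3 go.py 557.6 -3.7 128 1.1
```

```text
eef_pos: [0.5576, -0.0037, 0.1517]
contact_force: [0.5, -1.1, -2.9]
eef_pos: [0.5574, -0.0037, 0.1425]
contact_force: [0.3, 0.0, -3.1]
t 55.42 pos [557.4  -3.7 142.5] F [ 0.3  0.  -3.1] w 0.0126 q [-0.21  0.34  1.64 -0.    1.15  1.35]
turn first [ 0.1 -0.2  0. ] then shift [ 0.2  0.  14.5]
```

No contact and below the pin tops (3 mm in). Continuing.

```bash
python3 -m pendant '[[[0,0,0],[0,0,3],0],[[0,0,0],[0,0,2],0],[[0,0,0],[0,0,0],0]]'|egrep 'pos|force';python3 -m pendant '[[[0,0,0],[0,0,3],0],[[0,0,0],[0,0,2],0],[[0,0,0],[0,0,0],0]]'|egrep 'pos|force';python3 -m pendant '[[[0,0,0],[0,0,2],0],[[0,0,0],[0,0,1.5],0],[[0,0,0],[0,0,0],0]]'|egrep 'pos|force'; python3 go.py 557.6 -3.7 128 1.1
```

```text
eef_pos: [0.5575, -0.0037, 0.1376]
contact_force: [0.1, -0.5, -3.1]
eef_pos: [0.5575, -0.0037, 0.1326]
contact_force: [-0.3, 0.2, -3.8]
eef_pos: [0.5576, -0.0037, 0.1292]
contact_force: [-1.1, 0.1, -3.6]
t 56.55 pos [557.6  -3.7 129.2] F [-1.1  0.1 -3.6] w 0.0128 q [-0.21  0.36  1.66 -0.    1.12  1.35]
turn first [ 0.1 -0.2  0. ] then shift [ 0.  -0.   1.2]
```

```bash
python3 -m pendant '[[[0,0,0],[0,0,0.8],0],[[0,0,0],[0,0,0.8],0],[[0,0,0],[0,0,0],0]]'|egrep 'pos|force';python3 -m pendant '[[[0,0,0],[0,0,0],1],[[0,0,0],[0,0,0],1],[[0,0,0],[0,0,0],1],[[0,0,0],[0,0,0],1],[[0,0,0],[0,0,-20],1],[[0,0,0],[0,0,-35],1],[[0,0,0],[0,0,-25],1],[[0,0,0],[0,0,0],1]]'|egrep 'pos|force'
python3 - <<'E'
from h import *
for n in ('wrist','top','scene'):
    im,d,K,W=cam(n); P=pts(d,K,W)
    m=(im.min(-1)>75)&(abs(P[...,2]-.113)<.012)&(abs(P[...,0]-.557)<.145)&(abs(P[...,1]+.004)<.12)
    k,l,st,c=cv2.connectedComponentsWithStats(m.astype(np.uint8)); m=l==(1+st[1:,4].argmax())
    A=P[m]; f=np.linalg.lstsq(np.c_[A[:,:2],np.ones(len(A))],A[:,2],rcond=None)[0]
    print(n,m.sum(),cv2.minAreaRect(A[:,:2].astype(np.float32)*1000),'tilt',f[:2].round(4),'z',np.median(A[:,2]).round(4))
    if n=='wrist': save('w5.png',im)
E
python3 go.py 638.8 254 165 163
```

```text
eef_pos: [0.5578, -0.0038, 0.1279]
contact_force: [-0.1, -0.3, -2.7]
eef_pos: [0.5588, -0.0038, 0.21]
contact_force: [-0.7, 0.9, -0.9]
wrist 48411 ((556.2000122070312, -5.754463195800781), (255.59202575683594, 211.2945098876953), 0.9917324781417847) tilt [-0.0008 -0.0006] z 0.1116
top 1054 ((480.2149658203125, -12.53167724609375), (116.39439392089844, 125.80606842041016), 79.20889282226562) tilt [ 0.0051 -0.0011] z 0.1126
scene 4020 ((559.0630493164062, -4.1029510498046875), (259.3555603027344, 214.3962860107422), 1.313355803489685) tilt [-0.0046 -0.0027] z 0.1134
t 58.08 pos [556.7  -3.4 206.6] F [ 0.3 -0.6 -1. ] w 0.0854 q [-0.21  0.29  1.56 -0.    1.29  1.35]
turn first [   0.2    0.2 -161.9] then shift [ -3.3 270.2  41.6]
```

View pics/w5.png

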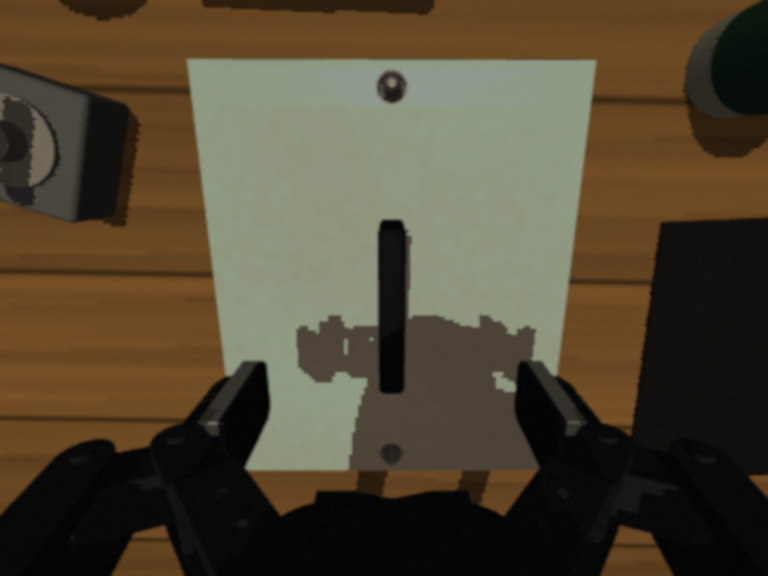

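The wrist view shows the cover seated on both pins (391,86) and (391,455). Plate top is 0.112, tilt under 1 mrad and angle 0.99°, the same as at the start. Next is the dial: red handle (only red thing on the timer), 163° long axis.

```bash
python3 -m pendant '[[[0,0,-10.1],[0,0,0],1],[[0,0,-10.1],[0,0,0],1],[[0,0,-10.1],[0,0,0],1],[[0,0,-10.1],[0,0,0],1],[[0,0,-10.1],[0,0,0],1],[[0,0,-10.1],[0,0,0],1],[[0,0,-10.1],[0,0,0],1],[[0,0,-10.1],[0,0,0],1],[[0,0,-10.1],[0,0,0],1],[[0,0,-10.1],[0,0,0],1]]'|egrep 'pos|force';python3 -m pendant '[[[0,0,-10.1],[0,0,0],1],[[0,0,-10.1],[0,0,0],1],[[0,0,-10.1],[0,0,0],1],[[0,0,-10.1],[0,0,0],1],[[0,0,-10.1],[0,0,0],1],[[0,0,-10.1],[0,0,0],1],[[0,0,0],[0,25,0],1],[[0,0,0],[0,45,0],1],[[0,0,0],[0,45,0],1],[[0,0,0],[0,45,0],1]]'|egrep 'pos|force';python3 -m pendant '[[[0,0,0],[0,45,0],1],[[0,0,0],[0,40,0],1],[[0,0,0],[0,25,10],1],[[0,0,0],[0,0,15],1],[[0,0,0],[0,0,0],1]]'|egrep 'pos|force'
python3 go.py 638.6 253.8 84 163
python3 - <<'E'
from h import *
im,d,K,W=cam('wrist'); P=pts(d,K,W); hsv=cv2.cvtColor(im,cv2.COLOR_RGB2HSV)
m=((hsv[...,0]<6)|(hsv[...,0]>174))&(hsv[...,1]>140)&(P[...,2]>.097)&(P[...,2]<.112)&(np.hypot(P[...,0]-.638,P[...,1]-.254)<.06)
print(m.sum(),cv2.minAreaRect(P[m][:,:2].astype(np.float32)*1000),np.median(P[m],0)); save('w6.png',im)
E
```

```text
eef_pos: [0.5565, -0.0034, 0.206]
contact_force: [-0.0, -0.3, -0.2]
eef_pos: [0.6044, 0.1504, 0.2058]
contact_force: [0.7, -0.7, -0.9]
eef_pos: [0.6359, 0.2528, 0.1792]
contact_force: [0.2, 0.1, -0.3]
t 61.2 pos [635.9 252.8 179.2] F [ 0.2  0.1 -0.3] w 0.0856 q [ 0.22  0.54  1.25 -0.    1.36 -1.05]
turn first [-0.3 -0.  -0.3] then shift [-2.3  1.7 95.2]
1288 ((638.701904296875, 253.35459899902344), (14.507960319519043, 62.96748733520508), 73.56991577148438) [0.63672213 0.25412324 0.10235423]
```

View pics/w6.png

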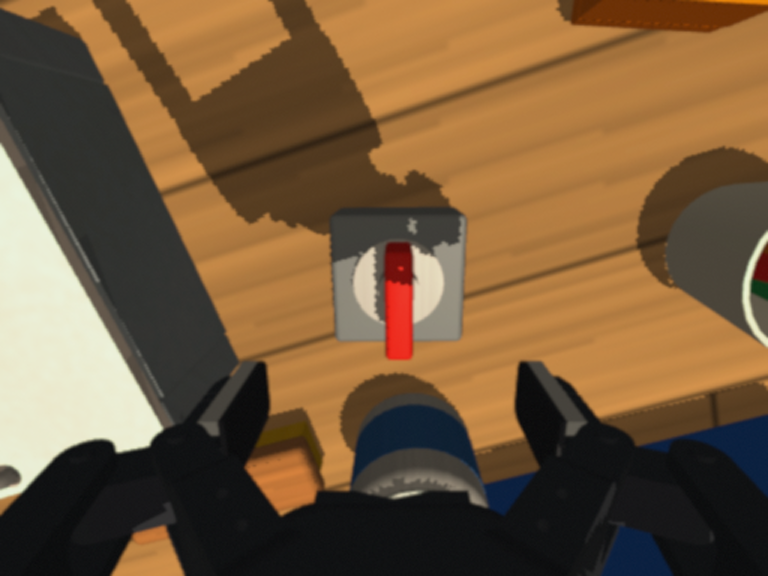

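The red handle at (399,300) is centred between the jaws: (638.7,253.4), 163.5°, 63x15 mm, top 0.102. Now grip.

```bash
python3 -m pendant '[[[0,0,-0.4],[-2.3,1.4,10],1],[[0,0,0],[0,0,30],1],[[0,0,0],[0,0,30],1],[[0,0,0],[0,0,20],1],[[0,0,0],[0,0,8],1],[[0,0,0],[0,0,4],1],[[0,0,0],[0,0,0],1]]'|egrep 'pos|force';python3 go.py 638.7 253.4 77 163.5; python3 -m pendant '[[[0,0,0],[0,0,0],0],[[0,0,0],[0,0,0],0],[[0,0,0],[0,0,0],0],[[0,0,0],[0,0,0],0],[[0,0,0],[0,0,0],0],[[0,0,0],[0,0,0],0]]'; python3 go.py 638.7 253.4 77 163.5
```

```text
eef_pos: [0.6411, 0.2545, 0.0811]
contact_force: [-0.0, -0.1, 0.4]
t 62.12 pos [641.1 254.5  81.1] F [-0.  -0.1  0.4] w 0.0853 q [ 0.22  0.62  1.35 -0.    1.17 -1.06]
turn first [-0.   0.3 -0.4] then shift [ 2.  -1.7  4.1]
time_s: 62.88
eef_pos: [0.6407, 0.2548, 0.0808]
orientation: [[-0.957, 0.29, 0.004], [0.29, 0.957, -0.002], [-0.005, -0.001, -1.0]]
contact_force: [-0.8, 0.2, 2.2]
width: 0.0147
t 62.88 pos [640.7 254.8  80.8] F [-0.8  0.2  2.2] w 0.0147 q [ 0.22  0.62  1.35 -0.    1.17 -1.06]
turn first [-0.   0.3 -0.4] then shift [ 1.5 -1.9  3.8]
```

```bash
python3 -m pendant '[[[0,0,0],[1.5,0,0],0],[[0,0,8],[0,0,0],0],[[0,0,8],[0,0,0],0],[[0,0,8],[0,0,0],0],[[0,0,8],[0,0,0],0]]'|egrep 'pos|force|ori';python3 -m pendant '[[[0,0,8],[0,0,0],0],[[0,0,8],[0,0,0],0],[[0,0,8],[0,0,0],0],[[0,0,8],[0,0,0],0],[[0,0,8],[0,0,0],0],[[0,0,2],[0,0,0],0],[[0,0,0],[0,0,0],0]]'|egrep 'pos|force|ori'; python3 go.py 638.7 253.4 165 88.5
```

```text
eef_pos: [0.6407, 0.255, 0.0808]
orientation: [[-0.655, 0.756, 0.007], [0.756, 0.655, -0.002], [-0.007, 0.004, -1.0]]
contact_force: [4.3, 1.0, -0.3]
eef_pos: [0.6409, 0.2551, 0.0808]
orientation: [[0.016, 1.0, 0.008], [1.0, -0.016, -0.002], [-0.002, 0.008, -1.0]]
contact_force: [5.3, 1.0, -0.2]
t 64.38 pos [640.9 255.1  80.8] F [ 5.3  1.  -0.2] w 0.0151 q [ 0.22  0.62  1.35 -0.    1.16  0.24]
turn first [0.4 0.1 0.6] then shift [ -1.8  -2.2 -84.2]
```

Turned 74°. Release, rise and check everything.

```bash
python3 -m pendant '[[[0,0,0],[0,0,0],1],[[0,0,0],[0,0,0],1],[[0,0,0],[0,0,0],1],[[0,0,0],[0,0,0],1],[[0,0,0],[0,0,-20],1],[[0,0,0],[0,0,-40],1],[[0,0,0],[0,0,-40],1],[[0,0,0],[-20,0,-20],1],[[0,0,0],[-30,0,0],1],[[0,0,0],[0,0,0],1]]'|egrep 'pos|force'
python3 - <<'E'
from h import *
im,d,K,W=cam('wrist'); P=pts(d,K,W); hsv=cv2.cvtColor(im,cv2.COLOR_RGB2HSV)
m=((hsv[...,0]<6)|(hsv[...,0]>174))&(hsv[...,1]>140)&(P[...,2]>.097)&(P[...,2]<.112)&(np.hypot(P[...,0]-.638,P[...,1]-.254)<.06)
print('handle',cv2.minAreaRect(P[m][:,:2].astype(np.float32)*1000))
im,d,K,W=cam('top'); np.savez('top0',im=im,d=d,K=K,W=W); P=pts(d,K,W); save('tf.png',im)
E
python3 m.py | egrep 'cover|dial|bottle|brush|stir|blue|bar'
```

```text
eef_pos: [0.6377, 0.2021, 0.2001]
contact_force: [-0.2, 0.3, 0.1]
handle ((639.6629028320312, 253.2223358154297), (63.277652740478516, 14.824336051940918), 88.83480072021484)
cover px [436.5 283.5] c [555.6  -3.6] size [252.5 208.8] long ang 1.1 z med/max [0.112 0.12 ]
dial px [315.  250.5] c [638.7 267.2] size [37.9 17.2] long ang 89.1 z med/max [0.102 0.392]
stir px [222.  316.5] c [488.3 467.9] size [40.6 25.8] long ang 70.9 z med/max [0.161 0.171]
bottle px [544.5 217.5] c [ 704.4 -257.3] size [ 71.6 106.3] long ang 129.0 z med/max [0.147 0.223]
brush px [406.5 196.5] c [771.7  58.6] size [167.7  54.1] long ang 89.1 z med/max [0.045 0.053]
table z 0.005599662445505027 cover z 0.11088372073650254
```

View pics/tf.png

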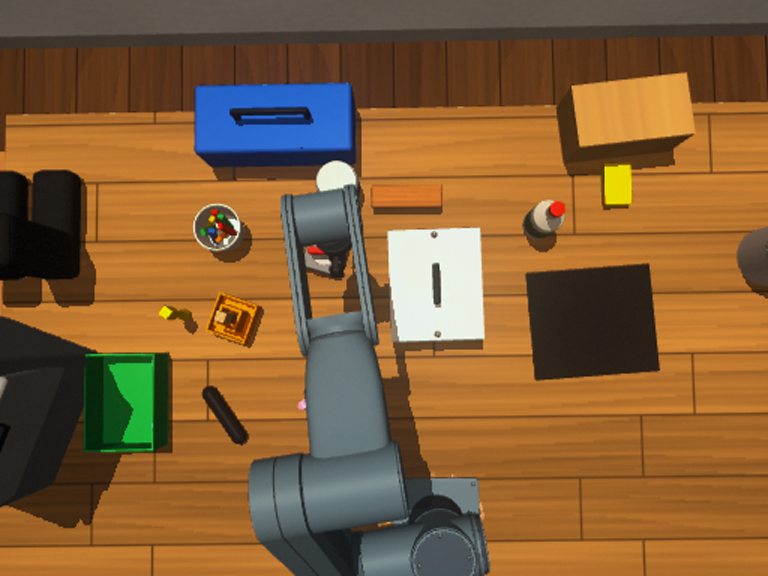

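The final view shows the cover on the unit (436,285), the stirrer in the caddy (228,318), and the bottle and brush unmoved. The handle has stayed at 88.8°, a turn of 74.5° (1.30 rad). Handing in.

```bash
python3 -c "
from plant import manip
print(manip.read_state()['time_s'],manip.hand_in())"
```

```text
the job is handed in; nothing more can be done
65.725 None
```

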